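# Pack a pipe fitting and shut the box

## Robot

A 6-joint arm with a two-finger parallel gripper is mounted at the origin on the work surface. World frame = base frame: x ahead of the robot, y to its left, z up, the work surface at z = 0. Lengths are in m, angles in rad, forces in N, time in s.
With the tool pointing down it reaches from about 0.225 to 0.875 m from the base axis. Payload 3.4 kg.
Tool frame: the origin (TCP) lies at the very end of the fingers, on their centre line; the grasp point (between the pads) lies 19 mm behind it; z points along the fingers, y is the direction in which the jaws open and shut (so a half turn about z gives the same grasp; the last joint's range is limited). The gripper opens to 85 mm and grips with 20 to 120 N. Pads are 22 mm wide; open, the fingers measure 114 mm over their backs; the gripper's body (76 mm by 85 mm) begins 54 mm behind the grasp point. The pads swing forward as they close: fully open they stand 13 mm farther back than shut.
Start: joints at [-1.432, 0.276, 1.505, -0, 1.361, -0.121], TCP at [0.148, -0.556, 0.206] pointing down, gripper open.
Joint ranges: [-2.89, 2.89], [-0.75, 2.08], [0.22, 2.7], [-1.18, 4.32], [0.11, 2.71], [-2.7, 2.7]. Speed limits (rad/s): [2.57, 2.57, 3.14, 3.14, 3.14, 3.14].

## Interface

Orientations are given as a unit quaternion [w, x, y, z].
In Python, from rig import telemetry, imaging, manip, finder gives the robot as it stands.
- The arm moves only by the tool arm_command, never from a script. Its argument "steps" is a list of rows, each a list of 3 entries, a list of its own where there are three numbers: the turn, a rotation vector about the world's x, y, z in rad, then the shift along the world's x, y, z in mm, then the closure in counts, from 0 (fully open) to 255 (shut). In form: [[[rx, ry, rz], [dx, dy, dz], grip], ...]. A call has 1 to 20 rows; each row shifts and turns the commanded pose from where the row before left it; what a row does not reach is not made up. A row lasts 1/8 s, in which the tool goes at most 62.5 mm and 10.7 degrees, less where a joint would pass 70% of its speed; a pose out of reach is approached as far as the arm can. A call is refused whole if a number of a shift passes 62.5 or a number of a turn 0.188, either way. A call with a gripper value outside its range is refused whole. The fingers move at their own pace and stop on an object; "newtons" is the grip in N (left out, the last holds). Time passes only in rows, so rows that do not move let the fingers close. It gives the time, the measured TCP pose, the force and the opening at its end, in the units of the state.
- telemetry.get_state(): the state, without advancing time (a new reading comes with each control period).
- imaging.get_image(name): name is "scene" or "top"; returns the picture (400x640x3 uint8, blue, green, red); there is no depth.
- imaging.camera_params(name): a dict with "intrinsics" (3x3 intrinsics, pixels), "R" (3x3) and "t" (3): a world point X has camera coordinates R X + t. Camera axes: x right, y down, z forward; pixel columns grow to the right and rows downward; lengths in m; the calibration is good to about 2 mm. A picture is of the moment at which its call begins. camera_params takes no time and is no camera call.
- manip.sign_off(): hands the job in, once; it reports no verdict.
Trained networks look in the newest picture that a camera, given by its name, has taken for a name from the list of things; names that differ only in an ending like _2 or _b are one class to them, and where a whole thing is asked for, a point or a joint stands for the part that bears it (a point fixed in the world has none). Each returns a list of dicts, best first, with "score" (0 to 1); they miss things now and then, are a little off and sometimes report something else, mostly with a low value. They report only what shows in the picture. A call takes as long as a camera call. They do not tell look-alikes from the thing itself.
- finder.cut_out(camera, thing): "pixels" (400x640 bool, what is visible of it) and "extent" ([left, top, width, height] in pixels, round what is visible of it).
The state is a dict: "clock": time; "qpos": joint angles; "qd": joint speeds; "effort": joint torques, N m; "position": TCP position; "ee_rot": TCP orientation; "contact_force": force on the tool from outside, world axes, zero at the start; "moment": the same for the moment, N m; "width": finger opening in m.
Only numpy, scipy, OpenCV 4.12 (cv2) and the standard library are available. Lean on these libraries where they do the work, as an engineer would, in place of code of your own. Each camera call takes 0.05 s, during which the arm holds its last target.

## Task

Take the straight steel pipe fitting out of the sloping cradle and lay it flat on the floor of the white storage box, in the free space beside the tee that is already packed; set it down, do not drop it in. Then, with the fitting let go, swing the box's lid fully shut. The tee stays in the box, and the other things on the table stay where they are.

Things in the scene. Friction and masses are not known exactly. Their poses are not given: they have to be found in the camera images.
- nipple_center (a point): centre of the straight steel pipe fitting (0.2 to 0.45 kg): a tube 26 mm in diameter with a flange 40 mm in diameter and 12 mm thick at each end, 125 mm long in all, 101 mm of bare tube between the flanges. Its x axis is the tube's axis. At the start it lies in the cradle with its x axis pointing up the slope; it turns freely about x.
- rack_cradle (a point): where the fitting's centre lies at the start, 100 mm above the table. The fixed stand's x axis is level and points the way the slope (35 degrees) rises. Two black saddles hold the flanges (14 mm long, 62 mm wide, cheeks up to 6 mm below the fitting's axis), a stop at the low end keeps it from sliding; between the saddles 35 mm is free under the axis. Base plate 200 x 300 x 10 mm.
- rack_bar (a point): middle of the underside of the aluminium crossbar (25 mm square, along the stand's y) that passes over the cradle, 225 mm above the table: 125 mm above rack_cradle and 7.5 mm beyond it along the stand's x. Its posts, 25 mm square, stand at y = +-137.5 mm.
- box_in (a point): centre of the inner floor of the fixed white storage box, 5 mm above the table. Inside 150 mm along x, 165 mm along y, 55 mm deep (rim 60 mm above the table); walls 5 mm. z up; x points towards the lid's hinge, y to the side where the packed tee lies. The tee keeps above about y = +8 mm; the side with negative y is free.
- tee_center (a point): the packed steel tee (0.35 kg): where the axes of its three arms meet, 20 mm above the box's floor. The run lies along its x from -46 to +46 mm, the branch along its y to +42 mm, tube 26 mm in diameter, flanges 40 mm in diameter. It lies flat in the box, branch towards the wall.
- lid_hinge (a point): the middle of the lid's hinge line, on the far rim of the box 60.5 mm above the table (80 mm along x from the box's centre). The line runs along the box's y. This point turns with the lid: from it the lid's plate reaches 176 mm along its -x (16 mm beyond the front rim) and 88.5 mm to each side; the plate is 6 mm thick, from z = 0 (underside) to z = 6 mm (outer face).
- lid (a joint): lid angle in rad: 0 is shut flat on the rim, about 1.57 stands upright, 1.9 is the stop when thrown open. It starts open at 1.45 to 1.8. The hinge is stiff (0.2 N m of friction): the lid stays where it is left and must be pushed all the way down (a few N).
- blank_center (a point): a loose round blank flange lying on the table, 70 mm in diameter, 14 mm thick; its centre. A bystander.
- jar_center (a point): a loose white jar, 54 mm in diameter, 85 mm tall, standing on the table; its centre. A bystander.
- elbow_center (a point): a loose steel elbow fitting on the table, about 72 x 72 x 40 mm; its middle. A bystander.
- nipple: the straight fitting's body, same place and axes as nipple_center
Not all that is in view belongs to the job. Leave any brown look-alike of the part that bears box_in alone.

How it is judged:
By the outcome, as a careful person would: the job done as asked, in the order asked, and still so for the second after the job is handed in, with the robot touching nothing.
It also fails if it takes over 67 s, if anything falls off the work surface, if the arm or the gripper's body presses on something with over 40 N, if the wrist force passes 120 N, or if a joint passes its speed limit or range.

## Working session

There is one attempt and no reset: what is moved stays moved. The work goes in short steps, Python scripts to look and compute and a tool call to move; the robot and the scene stay as the last step left them, time stands still between calls to the robot, and variables do not carry over. Pictures are saved under pics/ and viewed, and the job is handed in when it is done.

Besides the shell and the picture viewer there is one more tool, called after ">>>" as name([rows], argument=value, ...), one row to a line, values as JSON. arm_command: Moves the arm, as the interface text tells. Its arguments: {"type":"object","properties":{"steps":{"type":"array"},"newtons":{"type":"number"}},"required":["steps"]}

```bash
ls; mkdir -p pics; python3 - <<'E'
from rig import telemetry, imaging, manip, finder
import cv2
print(telemetry.get_state())
for n in ("scene","top"):
    im=imaging.get_image(n); cv2.imwrite(f"pics/{n}0.png",im)
    p=imaging.camera_params(n); print(n,p)
E
```

```text
pics
{'clock': 0.0, 'qpos': array([-1.43200783e+00,  2.76584371e-01,  1.50615437e+00, -1.28171829e-05,
        1.36071125e+00, -1.20988151e-01]), 'qd': array([ 0.00047343,  0.00148332,  0.00038135,  0.00079443,  0.00043885,
       -0.00014723]), 'effort': array([-1.00040590e-03, -4.16775942e+01, -2.45806146e+01, -7.02153079e-05,
        1.11295294e-02, -3.24981109e-06]), 'position': array([ 0.14761129, -0.55511734,  0.20493737]), 'ee_rot': array([-9.28574187e-04,  9.91575763e-01,  1.29524684e-01, -1.45313811e-05]), 'contact_force': array([-0.24049593, -0.08788524, -0.38001148]), 'moment': array([ 0.00078741,  0.00589021, -0.00615578]), 'width': 0.085874319314829}
scene {'intrinsics': array([[505.83994119,   0.        , 309.3475659 ],
       [  0.        , 505.83994119, 207.79055195],
       [  0.        ,   0.        ,   1.        ]]), 'R': array([[ 0.6136279 ,  0.78958953, -0.00302848],
       [ 0.62582463, -0.4886899 , -0.60788627],
       [-0.48146062,  0.37112068, -0.79401833]]), 't': array([-0.25995529, -0.22898454,  1.95821629])}
top {'intrinsics': array([[508.61525576,   0.        , 309.08064736],
       [  0.        , 508.61525576, 197.83204596],
       [  0.        ,   0.        ,   1.        ]]), 'R': array([[ 0.01777093, -0.99983751, -0.0030249 ],
       [-0.98801874, -0.01709682, -0.15338404],
       [ 0.1533074 ,  0.00571443, -0.98816203]]), 't': array([-0.01298778,  0.49898407,  1.36304299])}
```

View pics/scene0.png

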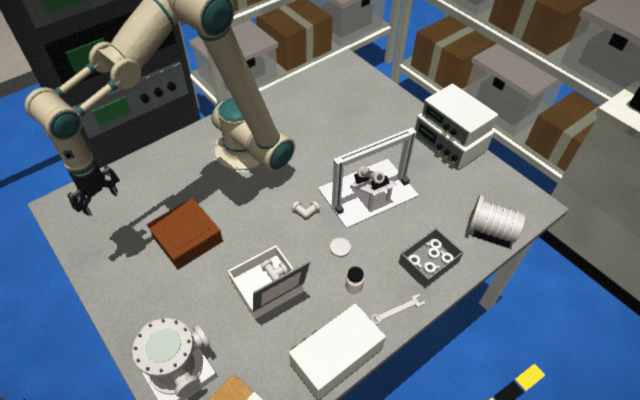

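View pics/top0.png

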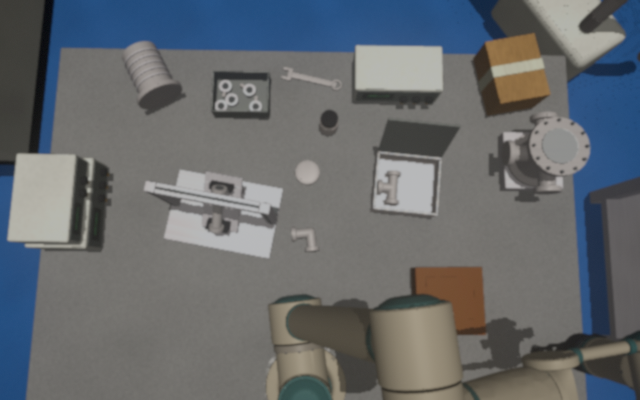

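```bash
python3 - <<'E'
from rig import telemetry, imaging, manip, finder
import cv2, numpy as np
for n in ("scene","top"):
    im=imaging.get_image(n); ov=im.copy()
    for i,t in enumerate(["nipple","rack_bar","rack_cradle","box_in","tee_center","lid","lid_hinge","blank_center","jar_center","elbow_center"]):
        try: r=finder.cut_out(n,t)
        except Exception as e: print(n,t,e); continue
        for d in r[:3]:
            ys,xs=np.nonzero(d["pixels"]); print(n,t,round(d["score"],2),np.round(d["extent"],1),len(xs),xs.mean().round(1),ys.mean().round(1))
        if r: np.save(f"m_{n}_{t}.npy",r[0]["pixels"])
c=cv2.imread("pics/top0.png")[150:270,130:300]; cv2.imwrite("pics/zt.png",cv2.resize(c,None,fx=4.5,fy=4.5,interpolation=cv2.INTER_CUBIC))
c=cv2.imread("pics/scene0.png")[120:230,310:430]; cv2.imwrite("pics/zs.png",cv2.resize(c,None,fx=5,fy=5,interpolation=cv2.INTER_CUBIC))
c=cv2.imread("pics/top0.png")[110:225,360:470]; cv2.imwrite("pics/zb.png",cv2.resize(c,None,fx=5,fy=5,interpolation=cv2.INTER_CUBIC))
E
```

```text
scene nipple 0.77 [357.2 163.9  27.3  20.7] 272 370.8 173.9
scene rack_bar 0.66 [358.9 162.1  25.8  23. ] 255 370.3 173.8
scene rack_bar 0.62 [320.1 127.8  99.4 102.6] 4759 370.9 181.5
scene rack_cradle 0.73 [329.4 240.7  18.4  18.6] 321 340.1 246.8
scene rack_cradle 0.61 [316.7 127.3 102.3 101.7] 5204 371.0 180.9
scene box_in 0.95 [151.9 201.7  70.9  67.4] 3003 185.1 232.8
scene box_in 0.58 [233.4 248.8  75.2  68.2] 3003 266.7 281.2
scene tee_center 0.5 [264.8 261.9  24.1  16.2] 297 273.9 268.9
scene lid 0.72 [147.  200.6  74.1  54.9] 2389 182.8 228.3
scene lid 0.6 [252.4 259.5  61.   52.8] 1156 279.9 285.9
scene lid_hinge 0.6 [250.1 259.3  57.5  50.8] 1108 280.2 285.4
scene lid_hinge 0.6 [146.3 201.2  72.7  58.4] 2395 182.7 227.5
scene blank_center 0.62 [331.  238.4  16.6  17.2] 312 340.5 246.7
scene jar_center 0.85 [343.4 267.2  22.9  30.2] 433 354.8 279.1
scene jar_center 0.62 [319.  128.1 100.8  98.8] 4868 370.5 181.6
scene elbow_center 0.71 [290.4 199.3  28.6  16.8] 260 305.5 208.2
scene elbow_center 0.65 [329.8 239.   21.5  17.6] 298 340.3 246.7
top nipple 0.82 [208.9 184.   2
[... 175 characters left out ...]
65.5  77.4  70.6] 3455 455.7 293.5
top box_in 0.87 [371.  115.8  88.4 101. ] 6068 411.7 165.0
top tee_center 0.95 [377.5 171.4  22.   33.1] 475 389.8 186.4
top lid 0.94 [380.4 115.9  81.5  42.7] 2319 417.3 136.9
top lid 0.73 [414.6 264.1  72.9  72.2] 3261 457.1 293.9
top lid 0.39 [377.5 169.2  23.   37.8] 474 390.3 186.4
top lid_hinge 0.95 [380.2 118.6  80.6  37.4] 2279 417.6 137.0
top lid_hinge 0.93 [411.3 267.9  74.9  66.2] 3196 457.2 293.8
top blank_center 0.56 [295.3 162.1  24.4  22.2] 435 307.7 172.1
top jar_center 0.66 [315.9 107.5  24.6  29.5] 415 328.9 122.2
top elbow_center 0.77 [292.  226.9  29.8  26.4] 388 306.5 237.2
top elbow_center 0.56 [295.3 162.5  25.1  19.7] 451 307.5 171.8
```

View pics/zt.png

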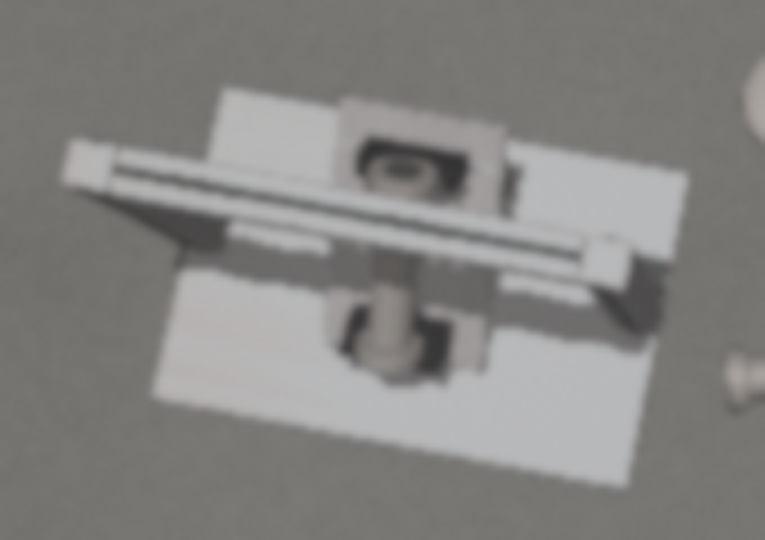

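View pics/zs.png

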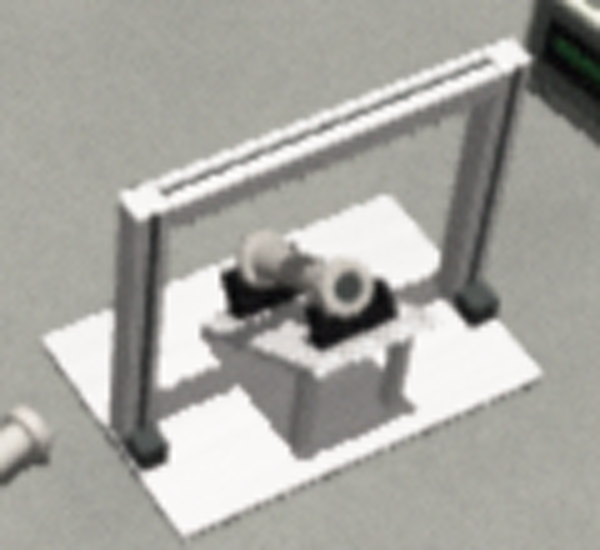

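View pics/zb.png

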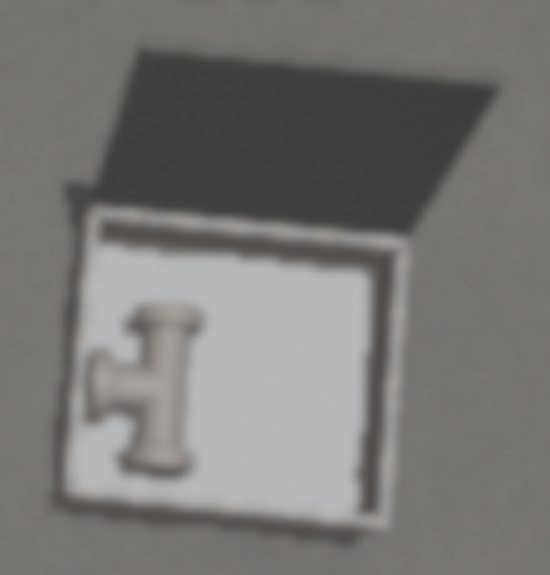

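```bash
cat > h.py <<'E'
from rig import telemetry, imaging, manip, finder
import cv2, numpy as np
from scipy.optimize import least_squares
from scipy.spatial.transform import Rotation as Ro
P={n:imaging.camera_params(n) for n in("scene","top")}
def proj(n,X):
    p=P[n]; c=np.atleast_2d(X)@p["R"].T+p["t"]; c=c@p["intrinsics"].T; return c[:,:2]/c[:,2:]
def T(x,y,yaw,L): 
    c,s=np.cos(yaw),np.sin(yaw); L=np.atleast_2d(L).astype(float); return np.c_[x+c*L[:,0]-s*L[:,1], y+s*L[:,0]+c*L[:,1], L[:,2]]
def crop(n,f,x0,y0,x1,y1,s): 
    im=cv2.imread(f) if isinstance(f,str) else f
    return cv2.resize(im[y0:y1,x0:x1],None,fx=s,fy=s,interpolation=cv2.INTER_CUBIC)
E
python3 - <<'E'
from h import *
un=lambda q,s,o:(np.array(q)+.5)/s-.5+np.array(o)
tb=un([(222,90),(688,173),(627,487),(153,397)],4.5,(130,150))
sb=un([(42,340),(388,195),(543,375),(185,538)],5,(310,120))
# local order: top view: (high x,+y),(+x,-y),(-x,-y),(-x,+y)
L=np.array([(.1,.15,.01),(.1,-.15,.01),(-.1,-.15,.01),(-.1,.15,.01)])
Ls=np.array([(-.1,-.15,.01),(-.1,.15,.01),(.1,.15,.01),(.1,-.15,.01)])
def f(v): return np.r_[(proj("top",T(*v,L))-tb).ravel(),(proj("scene",T(*v,Ls))-sb).ravel()]
r=least_squares(f,[.5,.2,0]); print("rackbase",r.x,np.round(r.fun,1))
for w,sl in(("top",slice(0,8)),("scene",slice(8,16))):
    g=least_squares(lambda v:f(v)[sl],r.x); print(w,g.x,np.round(g.fun,1))
# box
bb=un([(90,205),(412,237),(385,528),(60,497)],5,(360,110))
hx,hy=.08,.0875
LB=np.array([(hx,hy,.06),(hx,-hy,.06),(-hx,-hy,.06),(-hx,hy,.06)])
fb=lambda v:(proj("top",T(*v,LB))-bb).ravel()
r=least_squares(fb,[.5,-.2,0]); print("box",r.x,np.round(fb(r.x),1))
b=r.x
lb=un([(140,50),(500,85)],5,(360,110))
def fl(a):
    a=a[0]; R=np.array([[np.cos(a),0,np.sin(a)],[0,1,0],[-np.sin(a),0,np.cos(a)]])
    q=np.array([(-.176,.0885,0),(-.176,-.0885,0)])@R.T+[.08,0,.0605]
    return (proj("top",T(*b,q))-lb).ravel()
g=least_squares(fl,[1.6]); print("lid",g.x,np.round(g.fun,1), T(*b,[[.08,0,0]]))
# flanges of nipple
s=35*np.pi/180
for n in("top","scene"):
  pass
E
python3 - <<'E'
import cv2
c=cv2.imread("pics/scene0.png")[235:325,215:320]; cv2.imwrite("pics/zsb.png",cv2.resize(c,None,fx=6,fy=6,interpolation=cv2.INTER_CUBIC))
E
```

```text
rackbase [ 0.45886391  0.23554397 -0.1640051 ] [-0.1 -1.3  0.1 -1.  -0.  -0.6 -0.5 -0.3 -0.9 -0.8 -0.7 -1.  -0.5 -0.9
 -1.  -0.7]
top [ 0.45663457  0.23508068 -0.16418654] [ 0.  -0.5  0.2 -0.2  0.1  0.2 -0.4  0.5]
scene [ 0.46330298  0.2352245  -0.16410781] [-0.2  0.   0.  -0.2  0.4 -0.1 -0.2  0.2]
box [ 0.54209959 -0.27008462 -0.0935958 ] [-0.   0.2 -0.9  0.7  0.3  0.   0.6 -0.9]
lid [1.77304925] [ 0.2 -0.4  1.1  0.4] [[ 0.62174944 -0.27756136  0.        ]]
```

View pics/zsb.png

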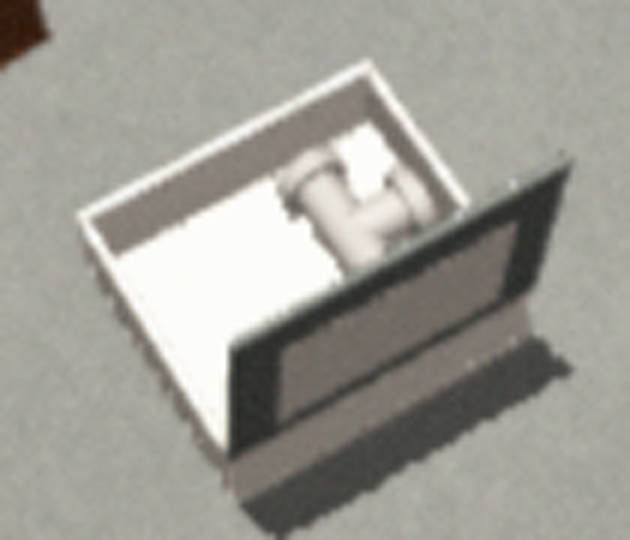

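```bash
python3 - <<'E'
from h import *
un=lambda q,s,o:(np.array(q)+.5)/s-.5+np.array(o)
# bar: top z=.25, local rel. to bar centre
tb=un([(70,137),(632,240),(624,290),(62,183)],4.5,(130,150))
sb=un([(122,193),(500,40),(530,62),(137,215)],5,(310,120))
L=np.array([(.0125,.15,.25),(.0125,-.15,.25),(-.0125,-.15,.25),(-.0125,.15,.25)])
Ls=L[[2,3,0,1]]
def f(v): return np.r_[(proj("top",T(*v,L))-tb).ravel(),(proj("scene",T(*v,Ls))-sb).ravel()]
r=least_squares(f,[.5,.2,-.16]); print("bar",r.x,np.round(r.fun,1))
for w,sl in(("top",slice(0,8)),("scene",slice(8,16))):
    g=least_squares(lambda v:f(v)[sl],r.x); print(w,g.x,np.round(g.fun,1))
bb=un([(90,205),(412,237),(385,528),(60,497)],5,(360,110))
bs=un([(80,217),(370,62),(228,458)],6,(215,235))
hx,hy=.08,.0875
LB=np.array([(hx,hy,.06),(hx,-hy,.06),(-hx,-hy,.06),(-hx,hy,.06)])
LS=LB[[2,3,1]]
fb=lambda v:np.r_[(proj("top",T(*v,LB))-bb).ravel(),(proj("scene",T(*v,LS))-bs).ravel()]
r=least_squares(fb,[.5,-.2,0]); print("box",r.x,np.round(r.fun,1))
g=least_squares(lambda v:fb(v)[8:],r.x); print("box scene",g.x,np.round(g.fun,1))
# nipple circles overlay for candidate cradle
a=np.deg2rad(35)
for n,z in(("top",(150,270,130,300,4.5)),("scene",(120,230,310,430,5))):
  y0,y1,x0,x1,s=z; im=cv2.resize(cv2.imread(f"pics/{n}0.png")[y0:y1,x0:x1],None,fx=s,fy=s,interpolation=cv2.INTER_CUBIC)
  for (cx,cy),col in(((.459,.2355),(0,0,255)),):
    th=np.linspace(0,2*np.pi,40)
    for u in(-.0625,-.0505,.0505,.0625):
      loc=np.c_[u*np.cos(a)-.02*np.sin(th)*np.sin(a), .02*np.cos(th), .1+u*np.sin(a)+.02*np.sin(th)*np.cos(a)]
      q=(proj(n,T(cx,cy,-.164,loc))-[x0,y0]+.5)*s-.5
      cv2.polylines(im,[q.astype(np.int32)],True,col,1,cv2.LINE_AA)
  cv2.imwrite(f"pics/ov_{n}.png",im)
E
```

```text
bar [ 0.46545597  0.23439933 -0.16723634] [ 0.1 -0.3  0.4 -0.   0.1 -0.7 -0.6 -0.3 -1.7 -0.2  1.4 -1.4 -0.1 -1.1
 -0.7  0.5]
top [ 0.4646702   0.23432795 -0.16819851] [ 0.1 -0.1  0.4  0.3  0.1 -0.3 -0.6  0. ]
scene [ 0.46748355  0.23386275 -0.16473762] [-1.4  0.3  1.7 -1.   0.1 -0.8 -0.4  1.1]
box [ 0.54452697 -0.26946314 -0.08915586] [-0.4 -0.5 -1.2 -0.3  0.2 -1.   0.5 -1.6 -1.4 -0.9 -0.8 -0.9 -1.1 -1.2]
box scene [ 0.54946235 -0.2687222  -0.0883397 ] [-0.4  0.1  0.3  0.   0.1 -0.1]
```

View pics/ov_top.png

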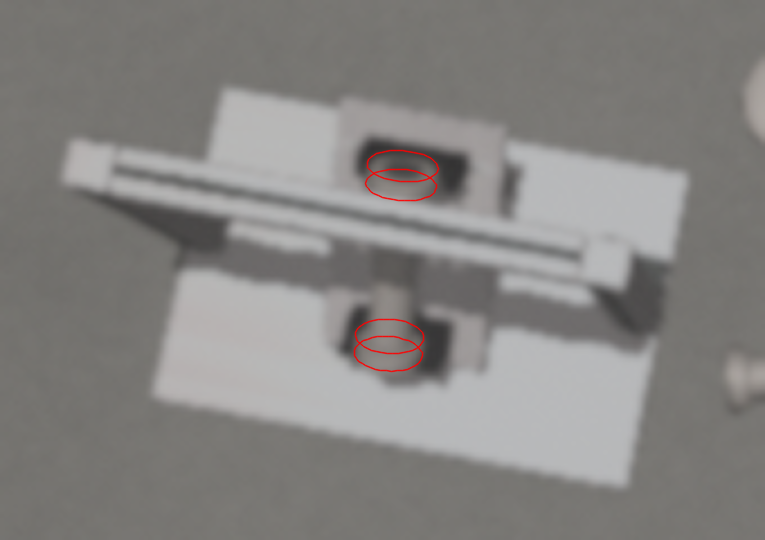

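View pics/ov_scene.png

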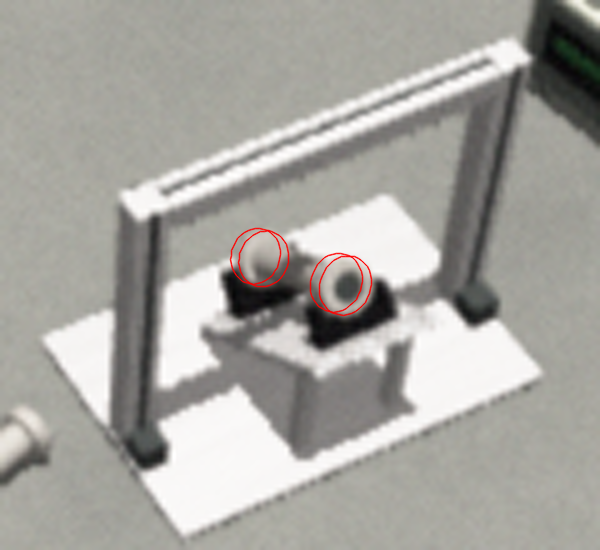

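>>> arm_command([
  [[0,0,0.12],[28,34,15],0],
  [[0,0,0.12],[28,34,15],0],
  [[0,0,0.12],[28,34,15],0],
  [[0,0,0.12],[28,34,10],0],
  [[0,0,0.12],[28,34,10],0],
  [[0,0,0.12],[28,34,10],0],
  [[0,0,0.12],[28,34,0],0],
  [[0,0,0.12],[28,34,0],0],
  [[0,0,0.12],[28,34,0],0],
], newtons=60)

```text
clock: 2.33
position: [0.4005, -0.2486, 0.2811]
ee_rot: [0.0, 0.783, 0.622, 0.0]
contact_force: [0.7, -0.9, 1.1]
width: 0.0856
```

```bash
cat >> h.py <<'E'
yaw=-.165; al=np.deg2rad(35)
sx=np.array([np.cos(yaw),np.sin(yaw),0]); sy=np.array([-np.sin(yaw),np.cos(yaw),0]); ez=np.array([0,0,1.])
dd=np.cos(al)*sx+np.sin(al)*ez; nn=-np.sin(al)*sx+np.cos(al)*ez
C=np.array([.4585,.235,.1])
def Rt(y,z): y=np.array(y,float); z=np.array(z,float); return np.c_[np.cross(y,z),y,z]
def cur():
    s=telemetry.get_state(); q=s["ee_rot"]; return s,np.array(s["position"]),Ro.from_quat([q[1],q[2],q[3],q[0]])
def delta(pos,R):
    s,p,r=cur(); print("clock",s["clock"],"p",p.round(4),"q",np.round(s["qpos"],2),"F",np.round(s["contact_force"],1),"w",round(s["width"],4))
    rv=(Ro.from_matrix(R)*r.inv()).as_rotvec(); print("dmm",((pos-p)*1000).round(1),"rv",rv.round(3),"deg",np.rad2deg(np.linalg.norm(rv)).round(1))
G=Rt(sy,-nn)   # grasp orientation
D=Rt(sy,-ez)
E
python3 - <<'E'
from h import *
delta(np.array([.37,.25,.27]),D)
# console front
for px in((360,100),(440,103)):
  p=P["top"]; r=p["R"].T@np.linalg.inv(p["intrinsics"])@[*px,1]; c=-p["R"].T@p["t"]; print(px,c-r*c[2]/r[2])
E
```

```text
clock 2.325 p [ 0.4005 -0.2486  0.2811] q [-0.7   0.08  1.57  0.    1.49 -0.48] F [ 0.7 -0.9  1.1] w 0.0856
dmm [-30.5 498.6 -11.1] rv [-0.000e+00  1.000e-03  1.633e+00] deg 93.6
(360, 100) [ 0.79655724 -0.14745679  0.        ]
(440, 103) [ 0.79132609 -0.38050657  0.        ]
```

>>> arm_command([
  [[0,0,0.126],[-2,38.5,-1],0],
  [[0,0,0.126],[-2,38.5,-1],0],
  [[0,0,0.126],[-2,38.5,-1],0],
  [[0,0,0.126],[-2,38.5,-1],0],
  [[0,0,0.126],[-2,38.5,-1],0],
  [[0,0,0.126],[-2,38.5,-1],0],
  [[0,0,0.126],[-2,38.5,-1],0],
  [[0,0,0.126],[-2,38.5,-1],0],
  [[0,0,0.126],[-2,38.5,-1],0],
  [[0,0,0.126],[-2,38.5,-1],0],
  [[0,0,0.126],[-2,38.5,-1],0],
  [[0,0,0.126],[-2,38.5,-1],0],
  [[0,0,0.126],[-2,38.5,-1],0],
])

```text
clock: 3.95
position: [0.3735, 0.252, 0.268]
ee_rot: [0.0, 0.08, 0.997, 0.0]
contact_force: [0.7, -0.6, -0.6]
width: 0.0858
```

```bash
python3 - <<'E'
from h import *
delta(C+.13*nn,G); print(C, nn,dd)
E
```

```text
clock 3.95 p [0.3735 0.252  0.268 ] q [ 0.44  0.05  1.63 -0.    1.46 -0.97] F [ 0.7 -0.6 -0.6] w 0.0858
dmm [ 11.4  -4.8 -61.5] rv [-0.099 -0.602 -0.006] deg 35.0
[0.4585 0.235  0.1   ] [-0.56578633  0.09421127  0.81915204] [ 0.80802661 -0.13454763  0.57357644]
```

>>> arm_command([
  [[-0.0165,-0.1,-0.001],[0,0,0],0],
  [[-0.0165,-0.1,-0.001],[2,-1,-10],0],
  [[-0.0165,-0.1,-0.001],[2,-1,-10],0],
  [[-0.0165,-0.1,-0.001],[2,-1,-10],0],
  [[-0.0165,-0.1,-0.001],[2,-1,-15],0],
  [[-0.0165,-0.1,-0.001],[3,-1,-16],0],
  [[0,0,0],[0,0,0],0],
])

```text
clock: 4.82
position: [0.382, 0.2446, 0.2044]
ee_rot: [0.296, 0.079, 0.951, -0.026]
contact_force: [-0.3, 0.5, -0.4]
width: 0.0852
```

```bash
python3 - <<'E'
from h import *
delta(C+.13*nn,G)
for n,a in(("top",(130,150,300,270,4.5)),("scene",(310,110,430,220,5))):
    cv2.imwrite(f"pics/pre_{n}.png",crop(n,imaging.get_image(n),*a))
E
```

```text
clock 4.825 p [0.382  0.2446 0.2044] q [ 0.83 -0.05  2.08 -0.67  0.88 -0.2 ] F [-0.3  0.5 -0.4] w 0.0852
dmm [3.  2.7 2.1] rv [ 0.002 -0.007  0.001] deg 0.4
```

View pics/pre_scene.png

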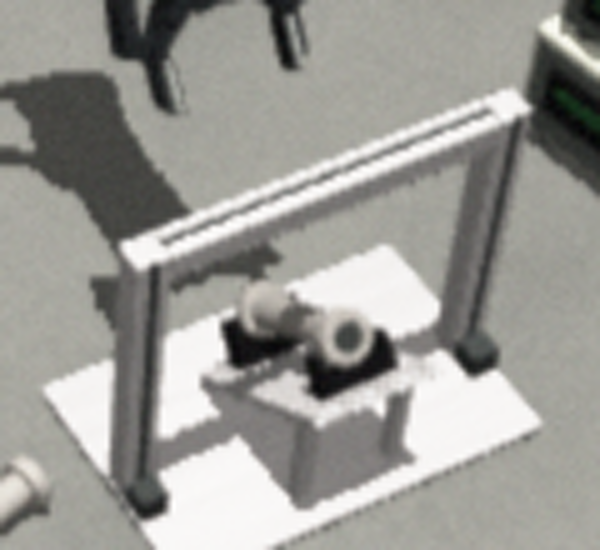

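View pics/pre_top.png

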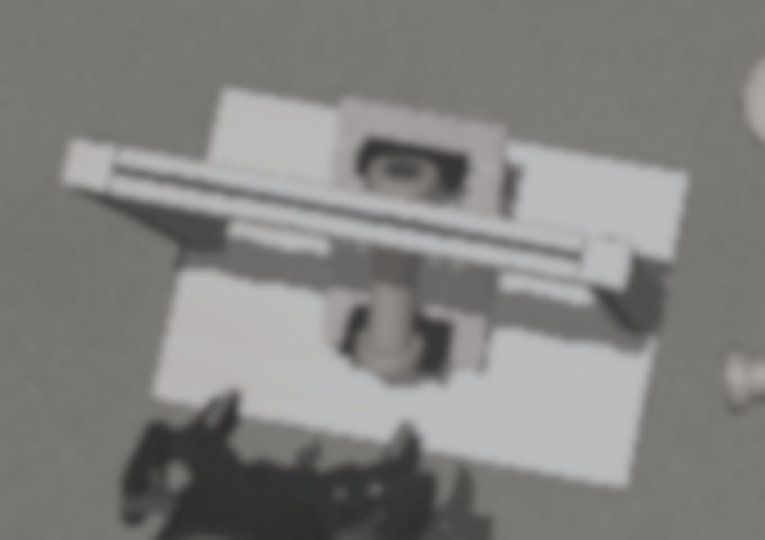

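```bash
python3 - <<'E'
from h import *
s,p,r=cur(); R=r.as_matrix()
for n,(x0,y0,sc) in(("top",(130,150,4.5)),("scene",(310,110,5))):
    for off in(-.05,0,.05):
        print(n,off,((proj(n,p+R[:,1]*off-R[:,2]*.01)[0]-[x0,y0]+.5)*sc-.5).round(0))
E
```

```text
top -0.05 [419. 399.]
top 0 [326. 381.]
top 0.05 [234. 364.]
scene -0.05 [185. 153.]
scene 0 [249. 128.]
scene 0.05 [312. 103.]
```

```bash
python3 - <<'E'
from h import *
s,p,r=cur(); R=r.as_matrix()
for n,(x0,y0,sc) in(("top",(130,150,4.5)),("scene",(310,110,5))):
    im=cv2.imread(f"pics/pre_{n}.png")
    for b,c in((0,(0,0,255)),(.013,(0,255,0)),(.03,(255,0,0))):
      for off in(-.0425,.0425,.057,-.057):
        q=((proj(n,p+R[:,1]*off-R[:,2]*b)[0]-[x0,y0]+.5)*sc-.5)
        cv2.circle(im,tuple(int(v) for v in q),3,c,-1)
    cv2.imwrite(f"pics/pre2_{n}.png",im)
a=cv2.imread("pics/pre2_top.png")[300:540,50:550]; b=cv2.imread("pics/pre2_scene.png")[0:250,80:380]
b=cv2.resize(b,(300,240)); cv2.imwrite("pics/pre3.png",np.hstack([a,b]))
E
```

```text
(no output)
```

View pics/pre3.png

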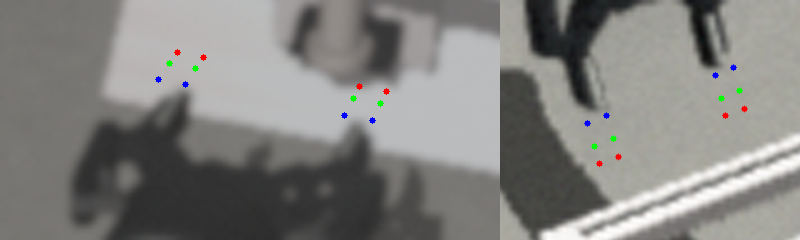

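```bash
python3 - <<'E'
from h import *
p=np.array([ 0.14761129, -0.55511734,  0.20493737]); R=Ro.from_quat([.991575763,.129524684,0,-.000928]).as_matrix()
x0,y0,sc=60,150,8
im=crop("scene","pics/scene0.png",x0,y0,140,220,sc)
for b,c in((0,(0,0,255)),(.013,(0,255,0)),(.03,(255,0,0))):
  for off in(-.0425,.0425,.057,-.057):
    q=((proj("scene",p+R[:,1]*off-R[:,2]*b)[0]-[x0,y0]+.5)*sc-.5)
    cv2.circle(im,tuple(int(v) for v in q),3,c,-1)
cv2.imwrite("pics/st.png",im)
E
```

```text
(no output)
```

View pics/st.png

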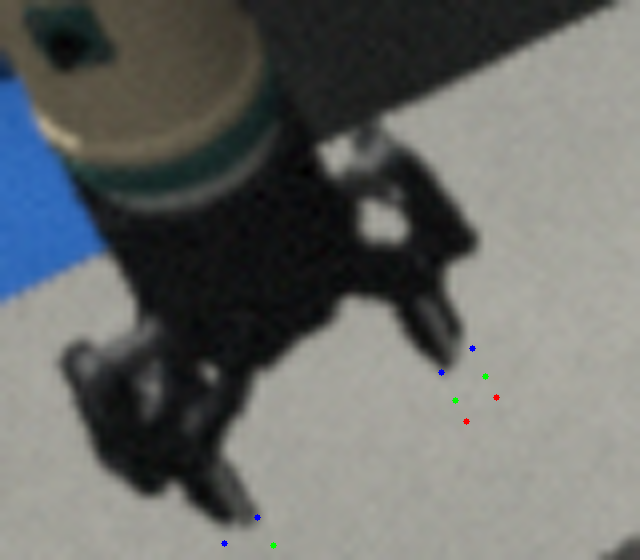

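>>> arm_command([
  [[0,0,0],[0,0,0],170],
  [[0,0,0],[0,0,0],170],
  [[0,0,0],[0,0,0],170],
  [[0,0,0],[0,0,0],170],
  [[0,0,0],[0,0,0],170],
  [[0,0,0],[0,0,0],170],
])

```text
clock: 5.68
position: [0.3847, 0.2458, 0.2068]
ee_rot: [0.298, 0.081, 0.951, -0.024]
contact_force: [0.3, -0.3, 0.3]
width: 0.0287
```

```bash
cat >> h.py <<'E'
def tips(tag,half,boxes={"top":(130,200,260,270,6),"scene":(310,90,410,190,6)}):
    s,p,r=cur(); R=r.as_matrix(); o=[]
    for n,(x0,y0,x1,y1,sc) in boxes.items():
        im=crop(n,imaging.get_image(n),x0,y0,x1,y1,sc)
        for b,c in((0,(0,0,255)),(.013,(0,255,0)),(.03,(255,0,0))):
          for off in(-half,half):
            q=((proj(n,p+R[:,1]*off-R[:,2]*b)[0]-[x0,y0]+.5)*sc-.5)
            cv2.circle(im,tuple(int(v) for v in q),2,c,-1)
        cv2.imwrite(f"pics/{tag}_{n}.png",im)
E
python3 - <<'E'
from h import *
delta(C+.13*nn,G); tips("cl",.014)
E
```

```text
clock 5.675 p [0.3847 0.2458 0.2068] q [ 0.83 -0.05  2.08 -0.67  0.88 -0.19] F [ 0.3 -0.3  0.3] w 0.0287
dmm [ 0.3  1.5 -0.3] rv [-0.002 -0.003  0.004] deg 0.3
```

View pics/cl_scene.png

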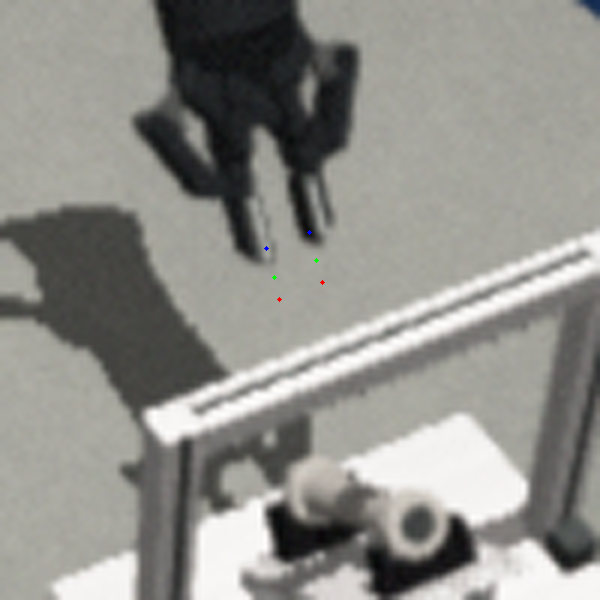

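View pics/cl_top.png

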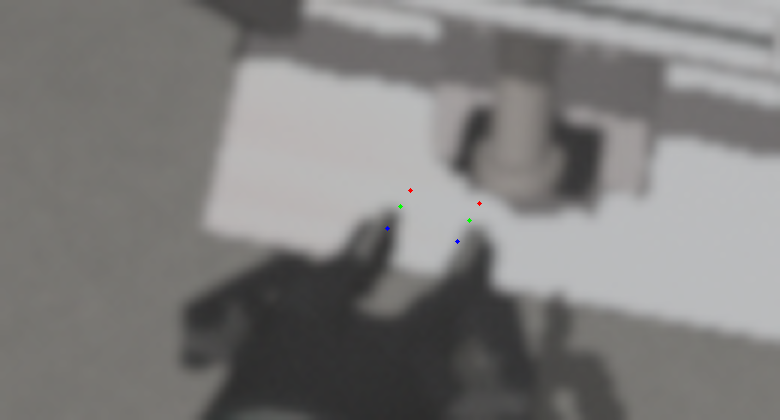

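```bash
python3 - <<'E'
from h import *
s,p,r=cur(); R=r.as_matrix()
un=lambda q,s,o:(np.array(q)+.5)/s-.5+np.array(o)
sc=un([(259,260),(320,241)],6,(310,90)).astype(float); tp=un([(478,230),(388,208)],6,(130,200)).astype(float)
for i in(0,1):
    f=lambda X:np.r_[proj("scene",X)[0]-sc[i],proj("top",X)[0]-tp[i]]
    g=least_squares(f,p); print(g.x.round(4),g.fun.round(1),"tool frame mm",(R.T@(g.x-p)*1000).round(1))
E
```

```text
[0.3698 0.2266 0.2314] [ 0.3 -0.1  0.2  0.1] tool frame mm [ -4.7 -21.4 -26.7]
[0.3782 0.2629 0.2304] [-0.  0. -0. -0.] tool frame mm [ -5.8  15.8 -24.6]
```

>>> arm_command([
  [[0,0,0],[0,0,0],100],
  [[0,0,0],[0,0,0],100],
  [[0,0,0],[10.4,-1.5,-15],100],
  [[0,0,0],[10.4,-1.5,-15],100],
  [[0,0,0],[10.4,-1.5,-15],100],
  [[0,0,0],[10.4,-1.5,-15],100],
  [[0,0,0],[10.4,-1.5,-15],100],
  [[0,0,0],[10.4,-1.5,-15],100],
  [[0,0,0],[0,0,0],100],
])

```text
clock: 6.9
position: [0.447, 0.2361, 0.1158]
ee_rot: [0.298, 0.081, 0.951, -0.025]
contact_force: [0.1, -0.3, -1.4]
width: 0.052
```

```bash
python3 - <<'E'
from h import *
delta(C-.015*nn,G); tips("ap",.025,{"top":(150,180,270,270,6),"scene":(320,120,420,210,6)})
E
```

```text
clock 6.9 p [0.447  0.2361 0.1158] q [ 0.68  0.12  2.18 -0.87  0.6  -0.04] F [ 0.1 -0.3 -1.4] w 0.052
dmm [ 20.   -2.5 -28. ] rv [-0.001 -0.004  0.005] deg 0.4
```

View pics/ap_scene.png

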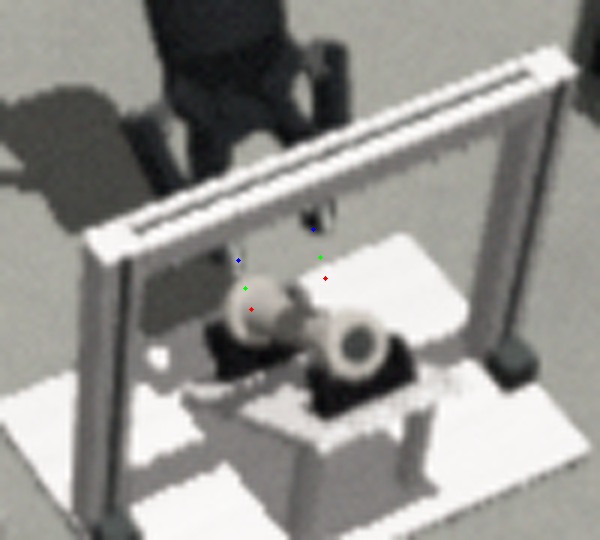

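View pics/ap_top.png

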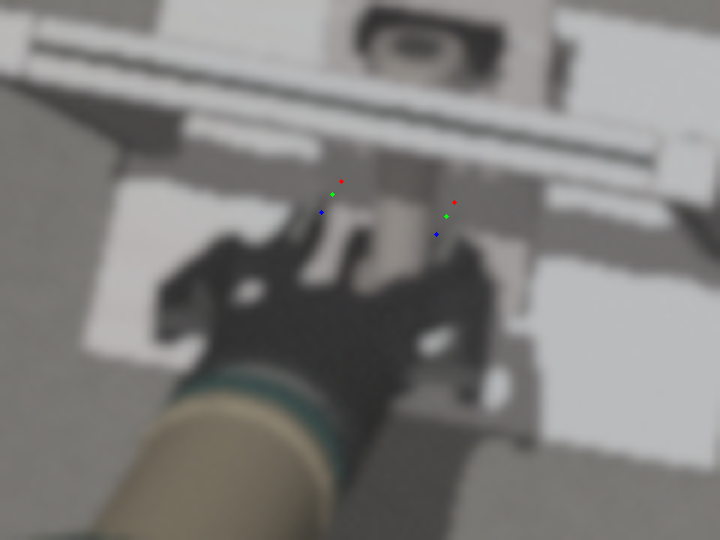

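>>> arm_command([
  [[0,0,0],[6.7,-0.9,-9.4],100],
  [[0,0,0],[6.7,-0.9,-9.4],100],
  [[0,0,0],[6.7,-0.9,-9.4],100],
  [[0,0,0],[0,0,0],100],
])

```text
clock: 7.5
position: [0.4672, 0.2336, 0.0876]
ee_rot: [0.298, 0.081, 0.951, -0.025]
contact_force: [-0.3, 0.5, -0.6]
width: 0.0521
```

```bash
python3 - <<'E'
from h import *
delta(C-.035*nn,G); tips("aq",.025,{"top":(150,180,270,270,6),"scene":(320,120,420,210,6)})
E
```

```text
clock 7.5 p [0.4672 0.2336 0.0876] q [ 0.64  0.18  2.2  -0.98  0.52  0.05] F [-0.3  0.5 -0.6] w 0.0521
dmm [ 11.1  -1.9 -16.3] rv [-0.001 -0.004  0.005] deg 0.4
```

View pics/aq_scene.png

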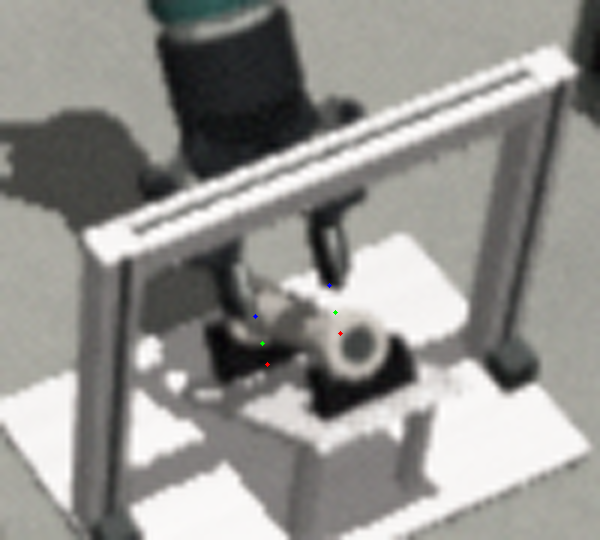

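View pics/aq_top.png

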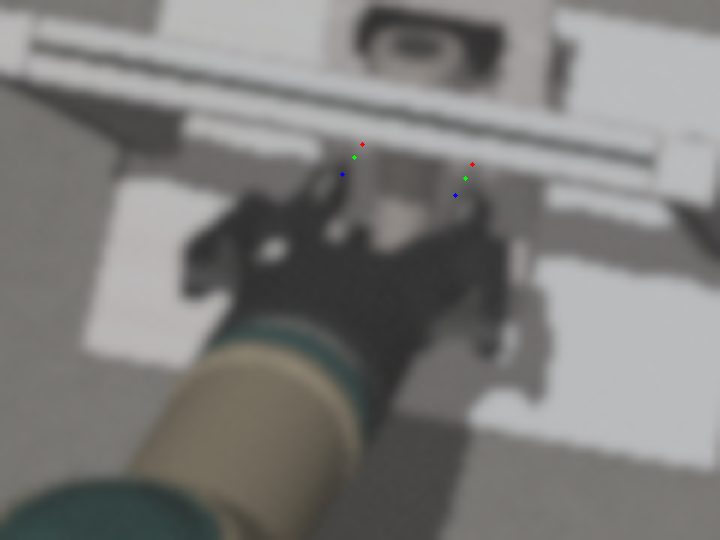

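```bash
python3 - <<'E'
from h import *
for n,(x0,y0,sc) in {"top":(150,180,6),"scene":(320,120,6)}.items():
  im=cv2.imread(f"pics/aq_{n}.png")
  for u in(-.02,0,.02):
   for k in(0,.015,.03):
    q=((proj(n,C+u*dd+k*nn)[0]-[x0,y0]+.5)*sc-.5); print(n,u,k,q.round())
E
```

```text
top -0.02 0 [405. 210.]
top -0.02 0.015 [396. 226.]
top -0.02 0.03 [387. 242.]
top 0 0 [408. 170.]
top 0 0.015 [399. 186.]
top 0 0.03 [390. 202.]
top 0.02 0 [412. 130.]
top 0.02 0.015 [402. 145.]
top 0.02 0.03 [393. 161.]
scene -0.02 0 [281. 319.]
scene -0.02 0.015 [275. 295.]
scene -0.02 0.03 [269. 271.]
scene 0 0 [298. 325.]
scene 0 0.015 [292. 301.]
scene 0 0.03 [286. 276.]
scene 0.02 0 [315. 330.]
scene 0.02 0.015 [309. 306.]
scene 0.02 0.03 [303. 282.]
```

>>> arm_command([
  [[0,0,0],[3.4,-0.5,-4.9],100],
  [[0,0,0],[3.4,-0.5,-4.9],100],
  [[0,0,0],[3.4,-0.5,-4.9],100],
  [[0,0,0],[0,0,0],100],
])

```text
clock: 8.1
position: [0.4774, 0.2323, 0.0734]
ee_rot: [0.298, 0.081, 0.951, -0.025]
contact_force: [0.7, -0.1, 0.5]
width: 0.0521
```

```bash
python3 - <<'E'
from h import *
delta(C-.035*nn,G); tips("ar",.025,{"top":(150,180,270,270,6),"scene":(320,120,420,210,6)})
E
```

```text
clock 8.1 p [0.4774 0.2323 0.0734] q [ 0.62  0.22  2.21 -1.05  0.49  0.11] F [ 0.7 -0.1  0.5] w 0.0521
dmm [ 0.9 -0.6 -2. ] rv [-0.002 -0.003  0.004] deg 0.3
```

View pics/ar_scene.png

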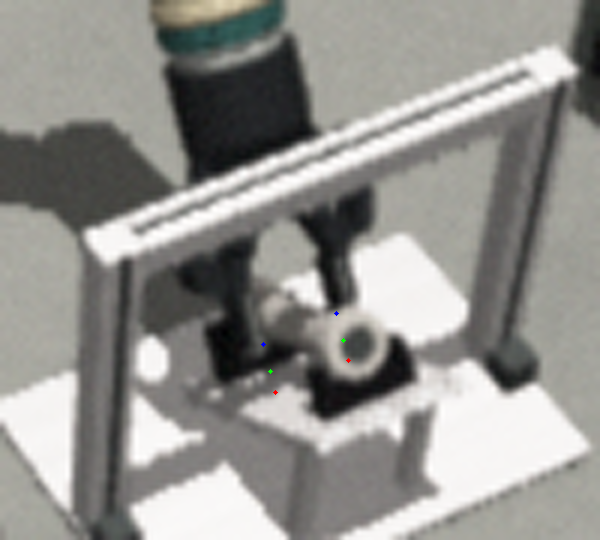

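>>> arm_command([
  [[0,0,0],[3.0,-0.5,-4.5],100],
  [[0,0,0],[0,0,0],180],
  [[0,0,0],[0,0,0],255],
  [[0,0,0],[0,0,0],255],
  [[0,0,0],[0,0,0],255],
  [[0,0,0],[0,0,0],255],
  [[0,0,0],[0,0,0],255],
], newtons=60)

```text
clock: 9.07
position: [0.4805, 0.233, 0.0696]
ee_rot: [0.299, 0.081, 0.951, -0.023]
contact_force: [-3.3, 4.2, 1.8]
width: 0.0245
```

```bash
python3 - <<'E'
from h import *
delta(C-.035*nn,G); tips("as",.013,{"top":(150,180,270,270,6),"scene":(320,120,420,210,6)}); print(telemetry.get_state()["moment"])
E
```

```text
clock 9.075 p [0.4805 0.233  0.0696] q [ 0.62  0.23  2.21 -1.07  0.47  0.14] F [-3.3  4.2  1.8] w 0.0245
dmm [-2.2 -1.3  1.7] rv [-0.004 -0.002  0.003] deg 0.3
[0.51774273 0.54248114 0.44696634]
```

View pics/as_scene.png

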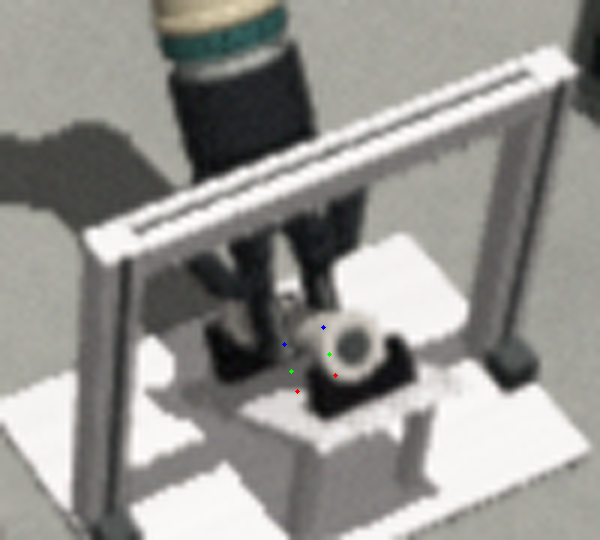

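View pics/as_top.png

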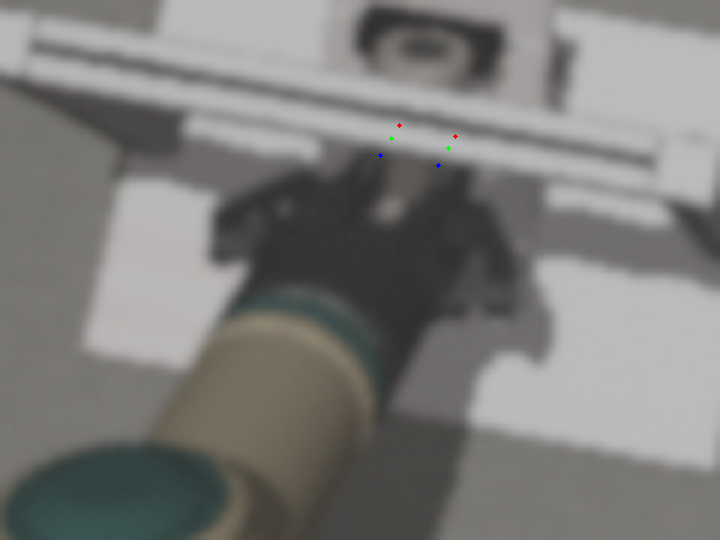

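>>> arm_command([
  [[0,0,0],[0,0,0],255],
  [[0,0,0],[-2.8,0.5,4.1],255],
  [[0,0,0],[-5.7,0.9,8.2],255],
  [[0,0,0],[-5.7,0.9,8.2],255],
  [[0,0,0],[-5.7,0.9,8.2],255],
  [[0,0,0],[-5.7,0.9,8.2],255],
  [[0,0,0],[-5.7,0.9,8.2],255],
], newtons=90)

```text
clock: 10.05
position: [0.4485, 0.2369, 0.115]
ee_rot: [0.298, 0.081, 0.951, -0.024]
contact_force: [-0.7, 0.1, -2.4]
width: 0.0234
```

```bash
python3 - <<'E'
from h import *
delta(C-.035*nn,G); tips("at",.013,{"top":(150,180,270,270,6),"scene":(320,100,420,200,6)})
E
```

```text
clock 10.05 p [0.4485 0.2369 0.115 ] q [ 0.68  0.12  2.18 -0.88  0.59 -0.04] F [-0.7  0.1 -2.4] w 0.0234
dmm [ 29.8  -5.2 -43.6] rv [-0.002 -0.003  0.005] deg 0.3
```

View pics/at_scene.png

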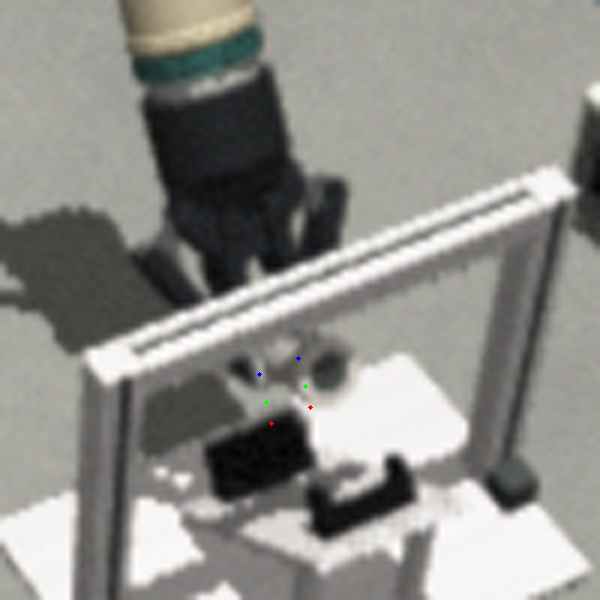

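>>> arm_command([
  [[0,0,0],[-15,2.5,0],255],
  [[0,0,0],[-22,3.6,0],255],
  [[0,0,0],[-22,3.6,0],255],
  [[0,0,0],[-20,3.6,5],255],
  [[0,0.1,0],[0,0,15],255],
  [[0,0.1,0],[0,0,15],255],
  [[0,0.1,0],[0,0,15],255],
  [[0,0.1,0],[0,0,15],255],
  [[0.05,0.1,0],[0,0,15],255],
  [[0.05,0.1,0],[0,0,15],255],
])

```text
clock: 11.4
position: [0.3693, 0.2497, 0.2083]
ee_rot: [0.003, 0.075, 0.997, 0.002]
contact_force: [0.5, -0.5, -3.7]
width: 0.0233
```

```bash
cat >> h.py <<'E'
B=np.array([.5445,-.2695]); byaw=-.091
bx=np.array([np.cos(byaw),np.sin(byaw),0]); by=np.array([-np.sin(byaw),np.cos(byaw),0])
DB=Rt(by,-ez)
E
python3 - <<'E'
from h import *
delta(np.array([*B,0])-.04*by+.25*ez,DB); tips("au",.013,{"top":(150,180,290,290,5),"scene":(300,60,420,180,5)})
E
```

```text
clock 11.4 p [0.3693 0.2497 0.2083] q [ 0.44  0.07  1.76 -0.    1.3  -0.98] F [ 0.5 -0.5 -3.7] w 0.0233
dmm [ 171.6 -559.1   41.7] rv [-0.003  0.006  0.06 ] deg 3.5
```

View pics/au_scene.png

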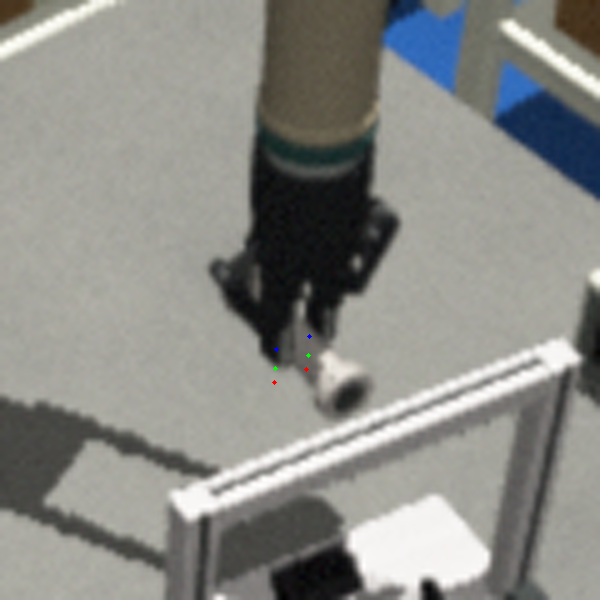

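>>> arm_command([
  [[0,0,0],[0,-20,10],255],
  [[0,0,0.005],[5,-40,10],255],
  [[0,0,0.005],[10,-42,10],255],
  [[0,0,0.005],[14,-42,10],255],
  [[0,0,0.005],[14,-42,0],255],
  [[0,0,0.005],[14,-42,0],255],
  [[0,0,0.005],[14,-42,0],255],
  [[0,0,0.005],[14,-42,0],255],
  [[0,0,0.005],[14,-42,0],255],
  [[0,0,0.005],[14,-42,0],255],
  [[0,0,0.005],[14,-42,0],255],
  [[0,0,0.005],[14,-42,0],255],
  [[0,0,0.005],[14,-42,0],255],
  [[0,0,0],[14,-35,0],255],
  [[0,0,0],[8,-20,0],255],
  [[0,0,0],[8,0,0],255],
  [[0,0,0],[0,0,0],255],
])

```text
clock: 13.62
position: [0.5555, -0.3252, 0.247]
ee_rot: [0.004, 0.045, 0.999, 0.002]
contact_force: [-0.7, 0.0, -3.4]
width: 0.0229
```

```bash
python3 - <<'E'
from h import *
delta(np.array([*B,0])-.04*by+.14*ez,DB); tips("bx",.013,{"top":(340,90,490,240,5),"scene":(200,170,340,310,5)})
E
```

```text
clock 13.625 p [ 0.5555 -0.3252  0.247 ] q [-0.64  0.36  1.28  0.01  1.5  -2.12] F [-0.7  0.  -3.4] w 0.0229
dmm [ -14.6   15.8 -107. ] rv [-0.004  0.008 -0.   ] deg 0.5
```

View pics/bx_scene.png

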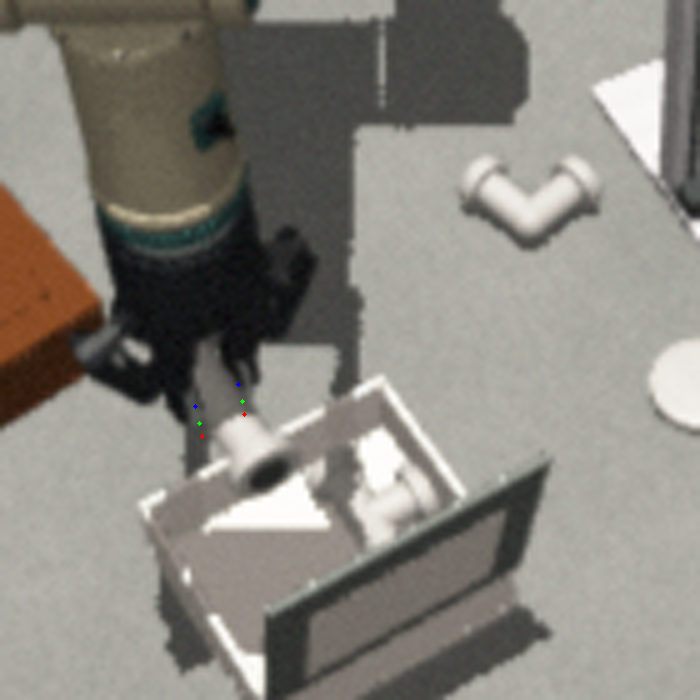

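View pics/bx_top.png

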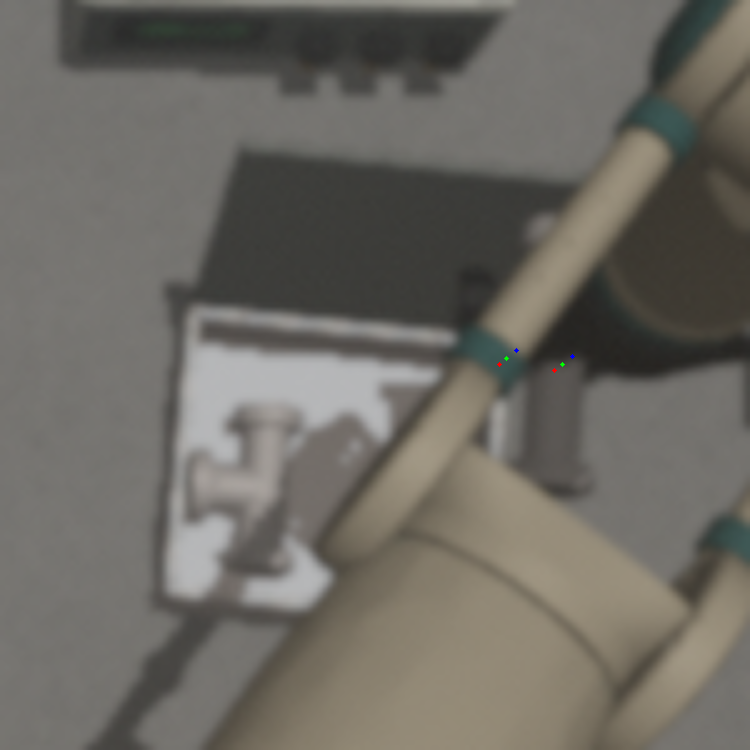

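```bash
python3 - <<'E'
from h import *
a=crop("top",imaging.get_image("top"),425,120,480,200,9); cv2.imwrite("pics/c1.png",a[:600])
a=crop("top",imaging.get_image("top"),425,120,480,200,9); cv2.imwrite("pics/c1.png",cv2.resize(imaging.get_image("top")[120:200,425:480],None,fx=7,fy=7,interpolation=cv2.INTER_CUBIC))
cv2.imwrite("pics/c2.png",cv2.resize(imaging.get_image("scene")[225:275,220:280],None,fx=10,fy=10,interpolation=cv2.INTER_CUBIC))
for n in("top","scene"):
  for d in finder.cut_out(n,"nipple")[:2]:
    m=d["pixels"]; ys,xs=np.nonzero(m); print(n,d["score"],d["extent"],len(xs)); np.save(f"mn_{n}.npy",m) if True else 0; break
E
```

```text
top 0.68 [443.1, 132.9, 17.1, 61.3] 398
scene 0.83 [240.9, 235.3, 19.9, 38.0] 316
```

View pics/c1.png

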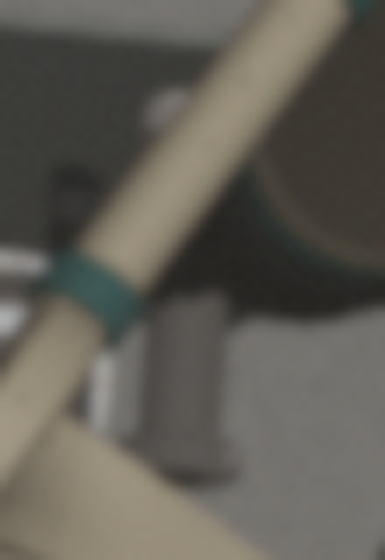

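View pics/c2.png

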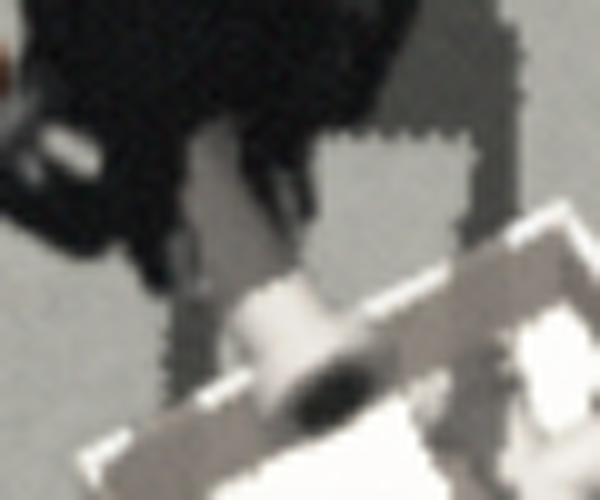

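```bash
cat > fitn.py <<'E'
from h import *
th=np.linspace(0,2*np.pi,60,endpoint=False)
def circ(c,a,u,r):
    s=np.cross(a,ez); s/=np.linalg.norm(s); t=np.cross(s,a)
    return c+u*a+r*(np.cos(th)[:,None]*s+np.sin(th)[:,None]*t)
def axis(yw,pt): return np.array([np.cos(yw)*np.cos(pt),np.sin(yw)*np.cos(pt),np.sin(pt)])
def draw(im,n,c,a,x0,y0,sc,col=(0,0,255)):
    for u,r in((-.0625,.02),(-.0505,.02),(.0505,.02),(.0625,.02),(-.0505,.013),(.0505,.013)):
        q=(proj(n,circ(c,a,u,r))-[x0,y0]+.5)*sc-.5
        cv2.polylines(im,[q.astype(np.int32)],True,col,1,cv2.LINE_AA)
E
python3 - <<'E'
from fitn import *
print("cams",[(-P[n]["R"].T@P[n]["t"]).round(3) for n in P])
s,p,r=cur(); R=r.as_matrix(); yw0=np.arctan2(-R[0,1],R[1,1]); print("toolyaw",yw0)
def f(v,full=False):
    c=v[:3]; a=axis(v[3],v[4])
    A=proj("top",np.r_[circ(c,a,-.0625,.02),circ(c,a,-.0505,.02)]); Bq=proj("top",np.r_[circ(c,a,.0625,.02),circ(c,a,.0505,.02)])
    t=proj("top",circ(c,a,-.03,.013))
    F=proj("scene",c+.0625*a)[0]; S=proj("scene",np.r_[circ(c,a,.0625,.02),circ(c,a,.0505,.02)])
    return np.array([A[:,0].min()-443.2,A[:,0].max()-459,A[:,1].max()-189.3,t[:,0].min()-446.7,t[:,0].max()-457.6,Bq[:,1].min()-132.7,Bq[:,0].min()-445.5,F[0]-253,F[1]-263.8,S[:,0].min()-243.2,S[:,1].max()-267.8,(v[3]-yw0)*20])
for pt in(0,-.4,.4):
    g=least_squares(f,[*(p+[0,0,.02]),yw0,pt]); print(g.x.round(4),g.cost.round(2),g.fun.round(1))
v=g.x
best=min((least_squares(f,[*(p+[0,0,.02]),yw0,pt]) for pt in(0,-.4,.4)),key=lambda g:g.cost).x
print("center minus tcp",((best[:3]-p)*1000).round(1))
for n,(x0,y0,x1,y1,sc) in {"top":(425,120,480,200,7),"scene":(220,215,280,275,9)}.items():
    im=crop(n,imaging.get_image(n),x0,y0,x1,y1,sc); draw(im,n,best[:3],axis(*best[3:]),x0,y0,sc); cv2.imwrite(f"pics/f_{n}.png",im)
h=max(560,540); a=cv2.imread("pics/f_top.png"); b=cv2.imread("pics/f_scene.png"); b=cv2.copyMakeBorder(b,0,a.shape[0]-b.shape[0],0,0,0); print(a.shape,b.shape)
o=np.hstack([a,b]); cv2.imwrite("pics/f.png",cv2.resize(o,(790,int(o.shape[0]*790/o.shape[1]))))
E
```

```text
cams [array([ 1.246, -0.633,  1.415]), array([ 0.284, -0.012,  1.423])]
toolyaw -0.09211944559977099
[ 0.5517 -0.3318  0.2864 -0.0557  0.0594] 4.77 [-1.1  1.5 -0.1 -0.8  0.1 -0.6 -1.1 -1.2 -0.8 -0.5  0.9  0.7]
[ 0.5517 -0.3318  0.2864 -0.0557  0.0594] 4.77 [-1.1  1.5 -0.1 -0.8  0.1 -0.6 -1.1 -1.2 -0.8 -0.5  0.9  0.7]
[ 0.5517 -0.3318  0.2864 -0.0557  0.0594] 4.77 [-1.1  1.5 -0.1 -0.8  0.1 -0.6 -1.1 -1.2 -0.8 -0.5  0.9  0.7]
center minus tcp [-3.5 -4.8 38. ]
(560, 385, 3) (560, 540, 3)
```

View pics/f.png

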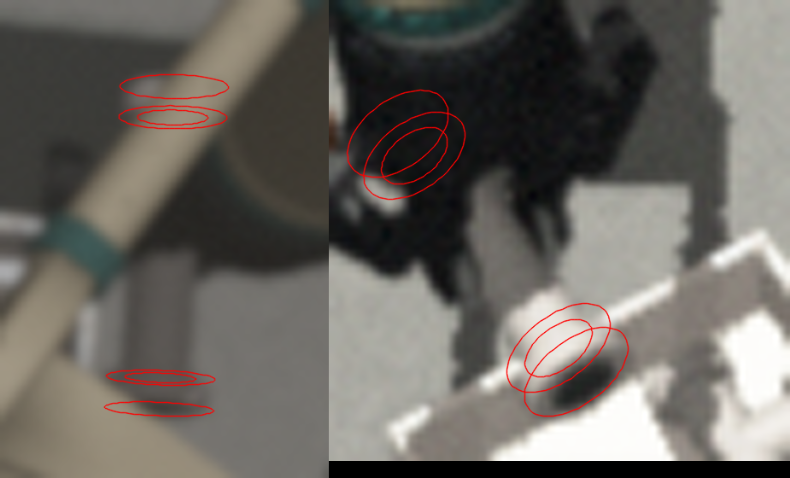

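```bash
python3 - <<'E'
from fitn import *
im0=imaging.get_image("scene"); x0,y0,x1,y1,sc=225,225,270,275,8
o=[]
for pt in(0.06,-.15,-.35):
    def f(v):
        a=axis(-.091,pt); return np.r_[proj("scene",v+.0625*a)[0]-[253.3,264],(v[2]-.27+.0*pt)*1000]
    c=least_squares(f,[.55,-.33,.27]).x; a=axis(-.091,pt)
    im=crop("scene",im0,x0,y0,x1,y1,sc); 
    if o==[]: o.append(im.copy())
    draw(im,"scene",c,a,x0,y0,sc)
    for s in(-1,1):
        sd=np.cross(a,c-np.array([1.246,-.633,1.415])); sd/=np.linalg.norm(sd)
        q=(proj("scene",np.array([c-.05*a+s*.013*sd,c+.05*a+s*.013*sd]))-[x0,y0]+.5)*sc-.5
        cv2.polylines(im,[q.astype(np.int32)],False,(0,255,0),1,cv2.LINE_AA)
    q=proj("top",np.array([c-.0625*a,c+.0625*a])); print(pt,c.round(4),q.round(1).tolist())
    o.append(im)
o=np.vstack([np.hstack(o[:2]),np.hstack(o[2:])]); cv2.imwrite("pics/g.png",cv2.resize(o,None,fx=.75,fy=.75))
E
```

```text
0.06 [ 0.5476 -0.3238  0.27  ] [[444.8, 190.9], [449.3, 137.8]]
-0.15 [ 0.5409 -0.3204  0.27  ] [[444.9, 192.5], [446.4, 142.3]]
-0.35 [ 0.5372 -0.3175  0.27  ] [[445.1, 191.9], [443.8, 146.3]]
```

View pics/g.png

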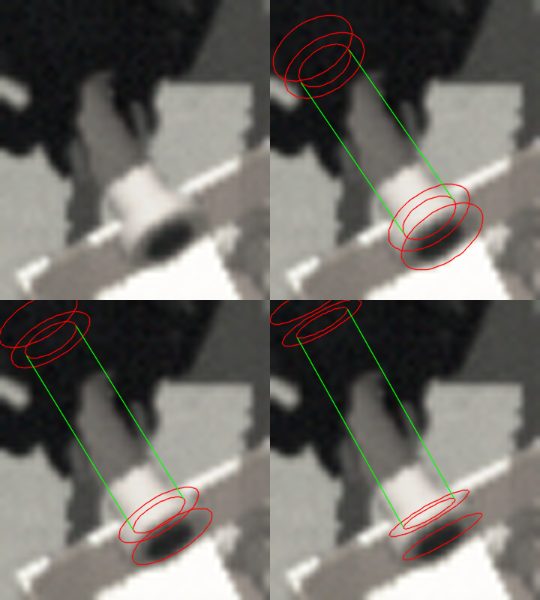

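>>> arm_command([
  [[0,0,0],[-5,8,-20],255],
  [[0,0,0],[-5,8,-25],255],
  [[0,0,0],[0,0,-30],255],
  [[0,0,0],[0,0,-30],255],
  [[0,0,0],[0,0,-25],255],
  [[0,0,0],[0,0,-10],255],
  [[0,0,0],[0,0,0],255],
])

```text
clock: 15.05
position: [0.5452, -0.3113, 0.1077]
ee_rot: [0.005, 0.046, 0.999, 0.002]
contact_force: [-1.1, 0.1, -3.0]
width: 0.0232
```

```bash
python3 - <<'E'
from h import *
delta(np.array([*B,0])-.04*by+.14*ez,DB); tips("by",.013,{"top":(350,110,470,240,6),"scene":(210,200,310,300,7)})
E
```

```text
clock 15.05 p [ 0.5452 -0.3113  0.1077] q [-0.63  0.42  1.54  0.01  1.18 -2.12] F [-1.1  0.1 -3. ] w 0.0232
dmm [-4.4  2.  32.3] rv [-0.003  0.01   0.001] deg 0.6
```

View pics/by_scene.png

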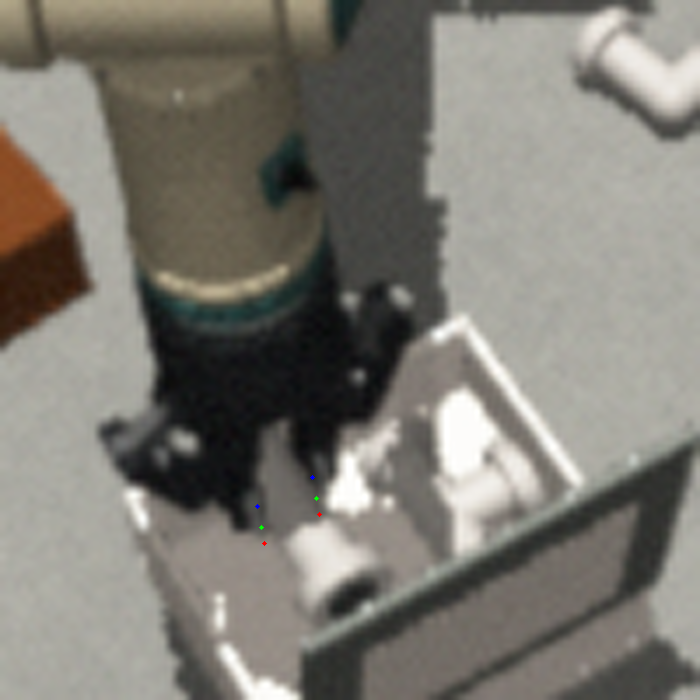

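View pics/by_top.png

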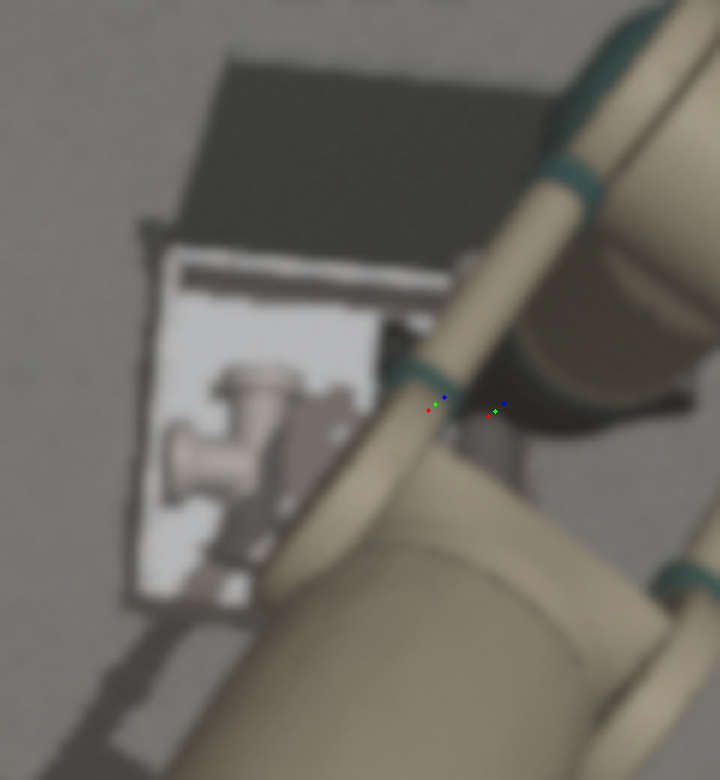

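```bash
python3 - <<'E'
from fitn import *
s,p,r=cur()
im0=imaging.get_image("scene"); x0,y0,x1,y1,sc=235,250,275,292,9
o=[crop("scene",im0,x0,y0,x1,y1,sc)]
for ty in(152.5,154,155.5):
    e=least_squares(lambda X:np.r_[proj("scene",X)[0]-[259.7,285.0],(proj("top",X)[0][1]-ty)],p+[.06,0,.02]).x
    print(ty,e.round(4),((e-p)*1000).round(1),"box",((e-[*B,0])@bx*1000).round(1),((e-[*B,0])@by*1000).round(1),proj("top",e).round(1))
for pt in(0,-.15,-.3):
    a=axis(-.092,pt); im=o[0].copy(); c=e-.0625*a; draw(im,"scene",c,a,x0,y0,sc); o.append(im)
o=np.vstack([np.hstack(o[:2]),np.hstack(o[2:])]); cv2.imwrite("pics/g2.png",cv2.resize(o,(720,756)[::1])) 
cv2.imwrite("pics/g2.png",cv2.resize(o,None,fx=.78,fy=.78))
t=crop("top",imaging.get_image("top"),415,140,455,205,9); cv2.imwrite("pics/g3.png",t)
E
```

```text
152.5 [ 0.6064 -0.3196  0.1447] [60.2 -7.6 35.5] box 66.2 -44.2 [[432.  152.5]]
154 [ 0.6037 -0.3182  0.1394] [57.5 -6.3 30.2] box 63.4 -43.2 [[431. 154.]]
155.5 [ 0.601  -0.3169  0.134 ] [54.8 -5.  24.8] box 60.6 -42.1 [[430.  155.5]]
```

View pics/g2.png

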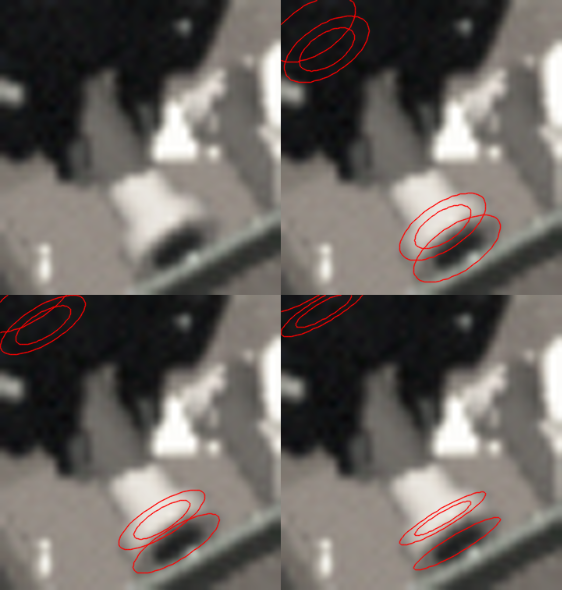

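View pics/g3.png

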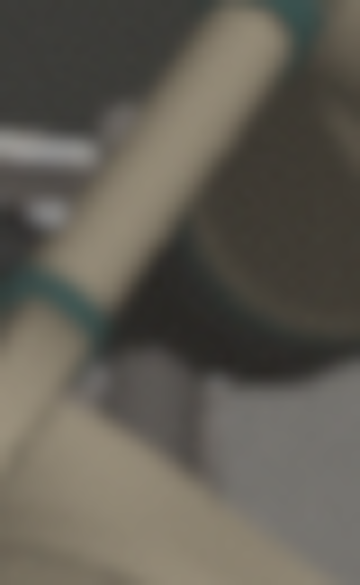

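>>> arm_command([
  [[0,0,0],[0,2,-20],255],
  [[0,0,0],[0,1,-20],255],
  [[0,0,0],[0,0,-15],255],
  [[0,0,0],[0,0,-10],255],
  [[0,0,0],[0,0,-5],255],
  [[0,0,0],[0,0,0],255],
])

```text
clock: 16.0
position: [0.5455, -0.3084, 0.0381]
ee_rot: [0.005, 0.046, 0.999, 0.002]
contact_force: [-0.6, -0.2, -3.2]
width: 0.0229
```

```bash
python3 - <<'E'
from h import *
delta(np.array([*B,0])-.04*by+.14*ez,DB); tips("bz",.013,{"top":(350,110,470,240,6),"scene":(210,210,310,310,7)})
E
```

```text
clock 16.0 p [ 0.5455 -0.3084  0.0381] q [-0.63  0.48  1.63  0.01  1.02 -2.11] F [-0.6 -0.2 -3.2] w 0.0229
dmm [ -4.6  -0.9 101.9] rv [-0.003  0.01   0.001] deg 0.6
```

View pics/bz_scene.png

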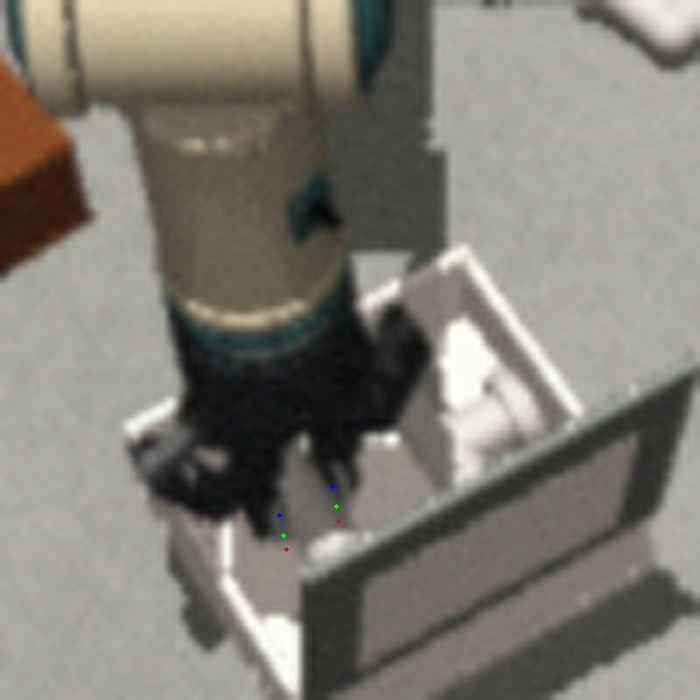

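View pics/bz_top.png

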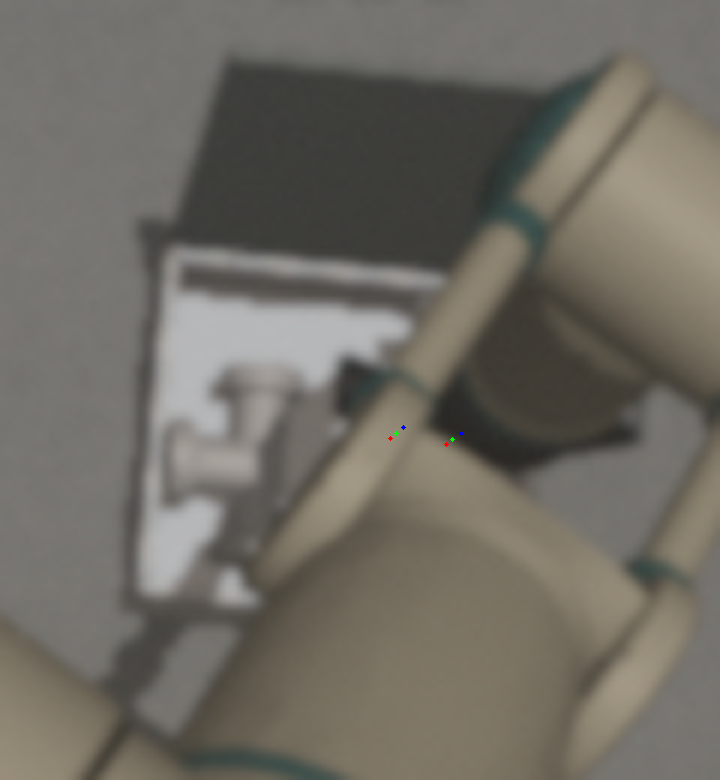

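>>> arm_command([
  [[0,0,0],[0.5,5,-8],255],
  [[0,0,0],[0,0,-6],255],
  [[0,0,0],[0,0,-6],255],
  [[0,0,0],[0,0,0],255],
])

```text
clock: 16.6
position: [0.5454, -0.303, 0.0172]
ee_rot: [0.004, 0.046, 0.999, 0.002]
contact_force: [0.5, 0.3, -2.7]
width: 0.023
```

>>> arm_command([
  [[0,0,0],[0,0,-3],255],
  [[0,0,0],[0,0,-3],255],
  [[0,0,0],[0,0,0],255],
])

```text
clock: 16.98
position: [0.5457, -0.3033, 0.0118]
ee_rot: [0.005, 0.046, 0.999, 0.002]
contact_force: [0.5, -0.7, -2.8]
width: 0.0233
```

>>> arm_command([
  [[0,0,0],[0,0,-3],255],
  [[0,0,0],[0,0,-3],255],
  [[0,0,0],[0,0,0],255],
])

```text
clock: 17.35
position: [0.5456, -0.3032, 0.0057]
ee_rot: [0.005, 0.046, 0.999, 0.002]
contact_force: [-1.2, 0.0, -2.2]
width: 0.0232
```

```bash
python3 - <<'E'
from h import *
delta(np.array([*B,0])-.04*by+.14*ez,DB); tips("ca",.013,{"top":(350,110,470,240,6),"scene":(210,210,310,310,7)}); print(telemetry.get_state()["moment"])
E
```

```text
clock 17.35 p [ 0.5456 -0.3032  0.0057] q [-0.62  0.51  1.67  0.01  0.95 -2.11] F [-1.2  0.  -2.2] w 0.0232
dmm [ -4.8  -6.2 134.3] rv [-0.003  0.01   0.001] deg 0.6
[-0.04737833 -0.00112266 -0.00984687]
```

View pics/ca_scene.png

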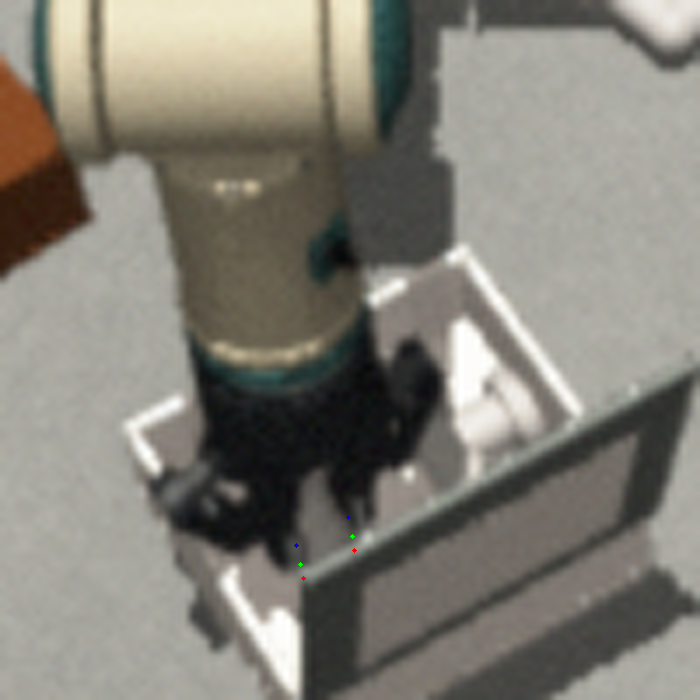

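>>> arm_command([
  [[0,0,0],[0,0,-2],255],
  [[0,0,0],[0,0,-2],255],
  [[0,0,0],[0,0,0],255],
])

```text
clock: 17.82
position: [0.5457, -0.3032, 0.0018]
ee_rot: [0.005, 0.046, 0.999, 0.002]
contact_force: [0.0, -0.1, -3.0]
width: 0.0232
```

>>> arm_command([
  [[0,0,0],[0,0,-2],255],
  [[0,0,0],[0,0,-2],255],
  [[0,0,0],[0,0,0],255],
])

```text
clock: 18.2
position: [0.5457, -0.3032, -0.0022]
ee_rot: [0.005, 0.046, 0.999, 0.002]
contact_force: [0.4, -0.2, -2.3]
width: 0.0232
```

>>> arm_command([
  [[0,0,0],[0,0,-2],255],
  [[0,0,0],[0,0,-2],255],
  [[0,0,0],[0,0,0],255],
])

```text
clock: 18.58
position: [0.5457, -0.3032, -0.0062]
ee_rot: [0.005, 0.046, 0.999, 0.002]
contact_force: [0.1, -0.1, -2.6]
width: 0.0235
```

>>> arm_command([
  [[0,0,0],[0,0,-2],255],
  [[0,0,0],[0,0,-2],255],
  [[0,0,0],[0,0,0],255],
])

```text
clock: 18.95
position: [0.5457, -0.3032, -0.0102]
ee_rot: [0.005, 0.046, 0.999, 0.002]
contact_force: [-0.2, -0.4, -2.8]
width: 0.0231
```

```bash
python3 - <<'E'
from h import *
tips("cb",.013,{"top":(350,110,470,240,6),"scene":(210,220,310,310,8)})
E
```

```text
(no output)
```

View pics/cb_scene.png

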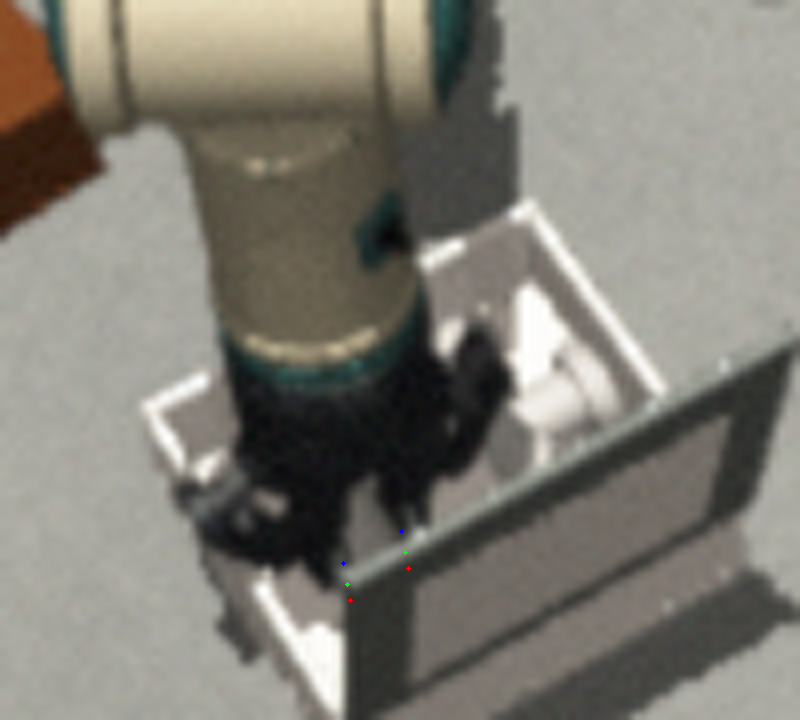

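View pics/cb_top.png

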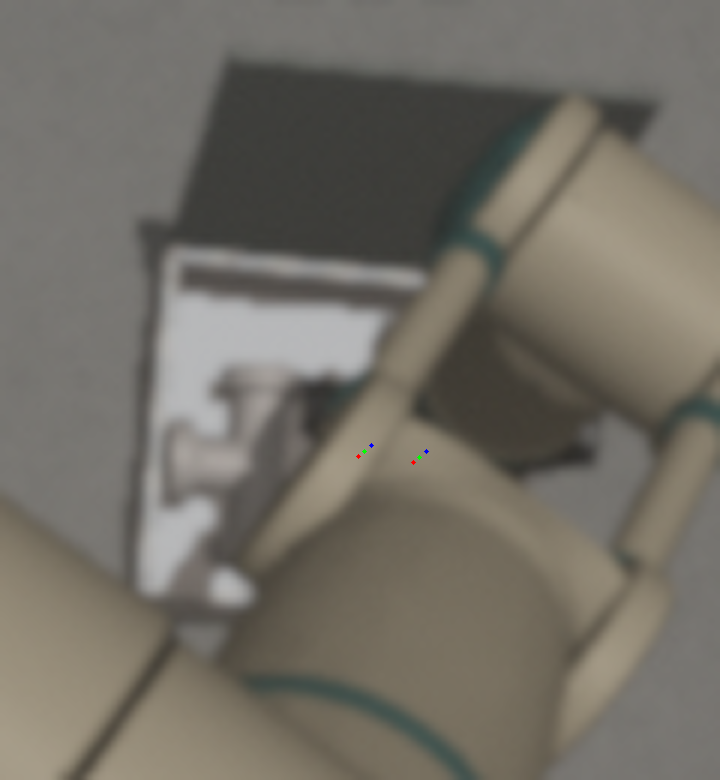

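>>> arm_command([
  [[0,0,0],[0,0,-2],255],
  [[0,0,0],[0,0,-2],255],
  [[0,0,0],[0,0,0],255],
])

```text
clock: 19.42
position: [0.5464, -0.3036, -0.0123]
ee_rot: [0.006, 0.046, 0.999, 0.001]
contact_force: [-0.8, 1.2, 7.1]
width: 0.0233
```

```bash
python3 - <<'E'
from h import *
s=telemetry.get_state(); print(s["position"],s["contact_force"],s["moment"])
E
```

```text
[ 0.54635387 -0.30355499 -0.012318  ] [-0.76917421  1.24729444  7.1113144 ] [ 0.31526489  0.37980742 -0.0138089 ]
```

>>> arm_command([
  [[0,0,0],[0,0,-1.5],255],
  [[0,0,0],[0,0,-1.5],255],
  [[0,0,0],[0,0,0],255],
])

```text
clock: 19.8
position: [0.5465, -0.3036, -0.0125]
ee_rot: [0.006, 0.046, 0.999, 0.001]
contact_force: [-4.5, 3.4, 22.2]
width: 0.0234
```

```bash
python3 - <<'E'
from h import *
s=telemetry.get_state(); print(s["position"],s["contact_force"],s["moment"])
E
```

```text
[ 0.54645611 -0.30362768 -0.01245082] [-4.45153176  3.36211757 22.24373908] [0.6512506  0.97471677 0.0012243 ]
```

>>> arm_command([
  [[0,0,0],[0,0,1.5],255],
  [[0,0,0],[0,0,1.5],255],
  [[0,0,0],[0,0,0],255],
], newtons=40)

```text
clock: 20.18
position: [0.5464, -0.3036, -0.0124]
ee_rot: [0.006, 0.046, 0.999, 0.001]
contact_force: [-1.2, 1.1, 9.9]
width: 0.0233
```

>>> arm_command([
  [[0,0,0],[0,0,0],165],
  [[0,0,0],[0,0,0],155],
  [[0,0,0],[0,0,0],145],
  [[0,0,0],[0,0,0],140],
  [[0,0,0],[0,0,0],140],
])

```text
clock: 20.8
position: [0.546, -0.2989, -0.0138]
ee_rot: [0.005, 0.046, 0.999, 0.005]
contact_force: [0.5, 12.7, 7.4]
width: 0.0382
```

```bash
python3 - <<'E'
from h import *
s=telemetry.get_state(); print(s["position"],s["contact_force"],s["moment"])
tips("cc",.02,{"top":(350,110,470,240,6),"scene":(210,220,310,310,8)})
E
```

```text
[ 0.54597296 -0.29891311 -0.01377379] [ 0.46399078 12.7332107   7.42542143] [ 1.15981483 -0.18105283  0.09642785]
```

View pics/cc_scene.png

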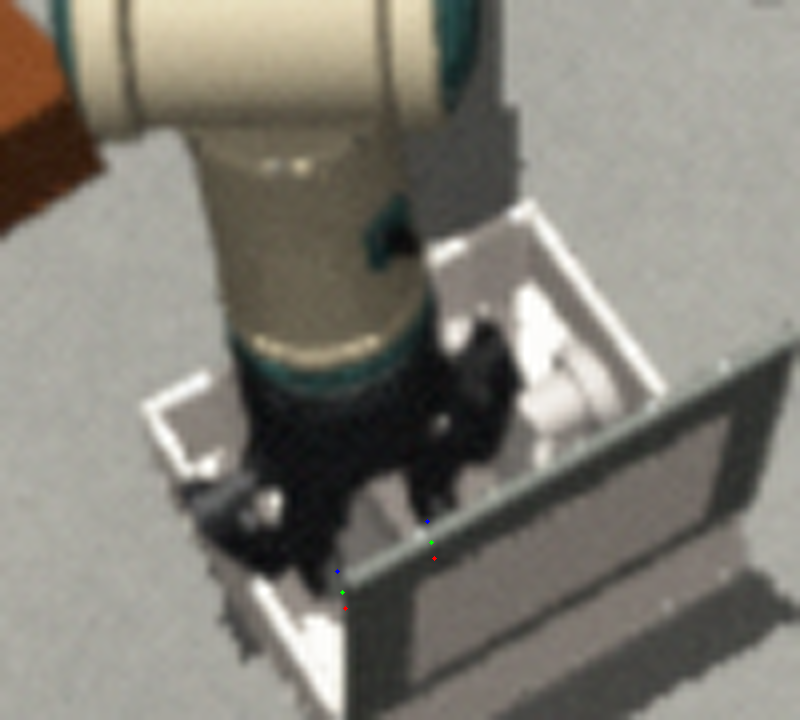

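>>> arm_command([
  [[0,0,0],[0,3,2],140],
  [[0,0,0],[0,0,4],140],
  [[0,0,0],[0,0,6],140],
  [[0,0,0],[0,0,8],140],
])

```text
clock: 21.4
position: [0.5458, -0.3008, 0.0064]
ee_rot: [0.005, 0.046, 0.999, 0.001]
contact_force: [-0.3, 0.6, 0.6]
width: 0.0388
```

```bash
python3 - <<'E'
from h import *
s=telemetry.get_state(); print(s["position"],s["contact_force"],s["moment"])
tips("cd",.02,{"top":(350,110,470,240,6),"scene":(210,220,310,310,8)})
E
```

```text
[ 0.54580718 -0.30080154  0.0063528 ] [-0.32682798  0.64199185  0.62554556] [0.02953053 0.01168179 0.04825509]
```

View pics/cd_scene.png

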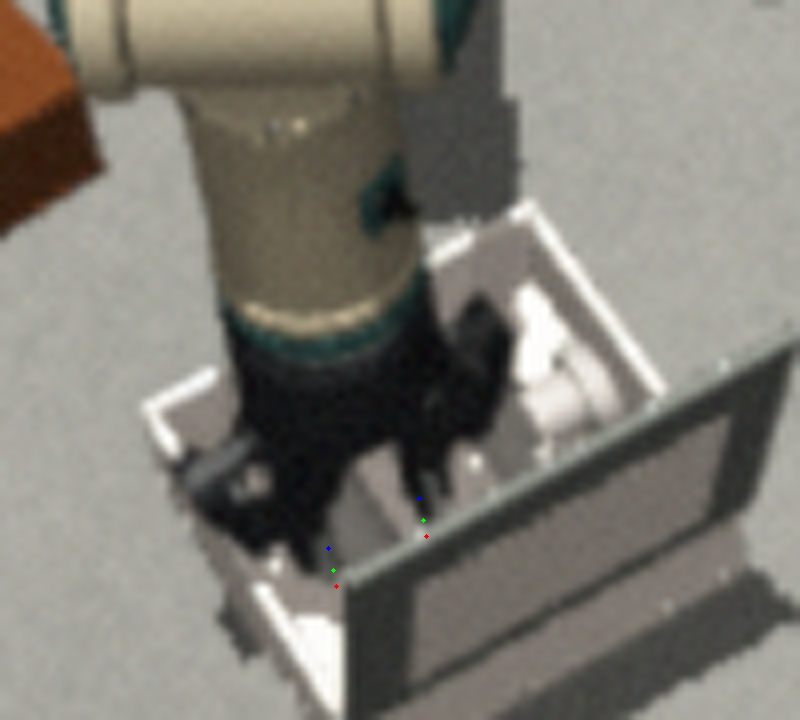

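>>> arm_command([
  [[0,0,0],[0,0,15],140],
  [[0,0,0],[0,0,35],140],
  [[0,0,0],[0,0,45],140],
  [[0,0,0],[0,0,45],140],
  [[0,0,0],[0,0,45],200],
  [[0,0,0],[0,10,45],255],
  [[0,0,0],[0,10,45],255],
  [[0,0,0],[0,10,35],255],
  [[0,0,0],[0,0,0],255],
])

```text
clock: 22.62
position: [0.547, -0.2704, 0.3206]
ee_rot: [0.009, 0.046, 0.999, -0.0]
contact_force: [0.7, -0.0, -0.5]
width: -0.0004
```

```bash
python3 - <<'E'
from h import *
s,p,r=cur(); print(p,s["qpos"].round(2),s["contact_force"],s["width"])
cv2.imwrite("pics/e_s.png",crop("s",imaging.get_image("scene"),200,180,320,320,5))
cv2.imwrite("pics/e_t.png",crop("t",imaging.get_image("top"),340,50,480,230,4))
E
```

```text
[ 0.54700056 -0.27040993  0.32061397] [-0.58  0.28  1.22  0.01  1.63 -2.06] [ 0.67694376 -0.0362046  -0.52629177] -0.00041879068427644724
```

View pics/e_s.png

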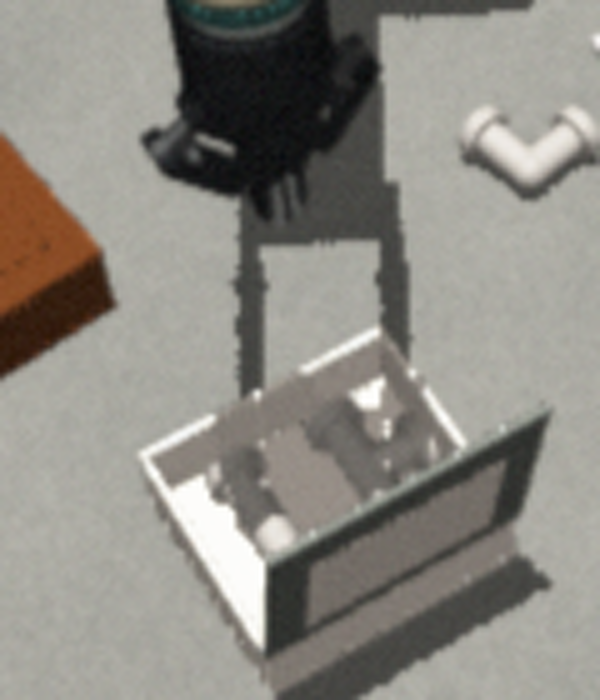

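View pics/e_t.png

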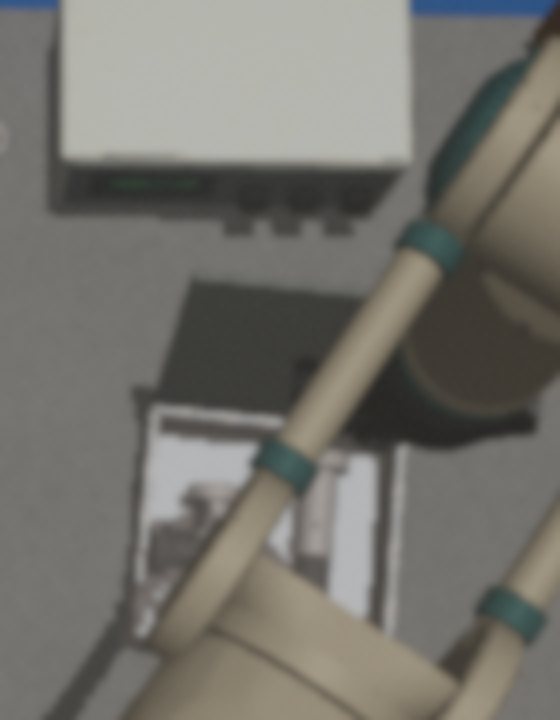

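>>> arm_command([
  [[0,0,0],[20,0,0],255],
  [[0,0,0],[30,-3,0],255],
  [[0,0,0],[35,-4,0],255],
  [[0,0,0],[35,-4,0],255],
  [[0,0,0],[25,-2,0],255],
  [[0,0,0],[5,0,0],255],
  [[0,0,0],[0,0,-40],255],
  [[0,0,0],[0,0,-40],255],
  [[0,0,0],[0,0,0],255],
], newtons=40)

```text
clock: 23.85
position: [0.6925, -0.2823, 0.2311]
ee_rot: [0.0, 0.046, 0.999, 0.004]
contact_force: [0.4, 0.1, -0.0]
width: 0.0004
```

```bash
python3 - <<'E'
from h import *
s,p,r=cur(); print(p,s["qpos"].round(2),s["contact_force"],s["width"])
print("box frame",((p-[*B,0])@bx).round(4),((p-[*B,0])@by).round(4))
tips("l1",.011,{"scene":(210,190,330,320,5),"top":(340,50,480,230,4)})
E
```

```text
[ 0.69248817 -0.28227634  0.23113126] [-0.48  0.54  1.02  0.01  1.58 -1.96] [ 0.41893416  0.08577909 -0.04873681] 0.0003979489850450236
box frame 0.1485 0.0007
```

View pics/l1_scene.png

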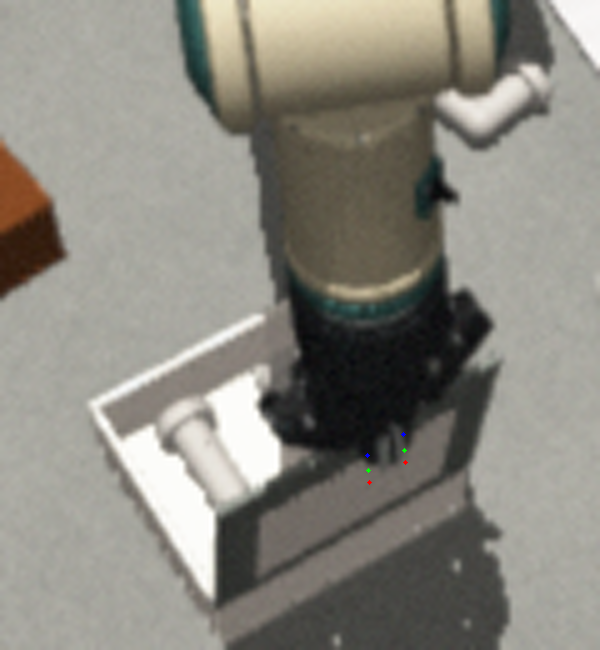

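View pics/l1_top.png

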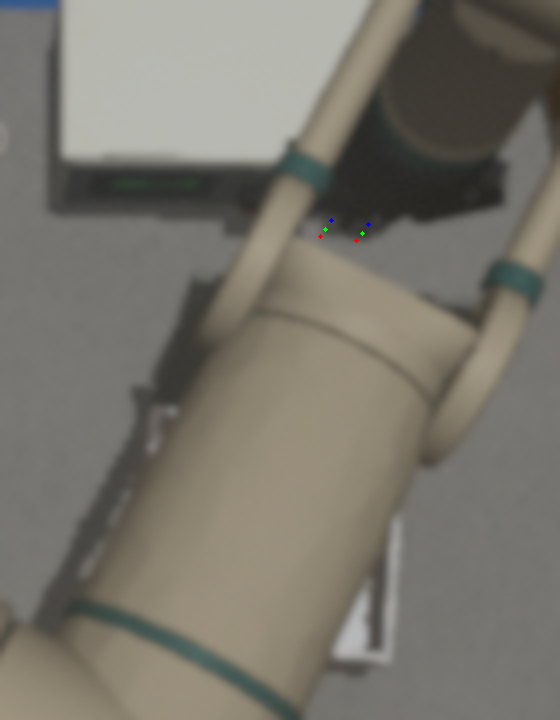

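>>> arm_command([
  [[0,0,0],[6,-0.5,-10],255],
  [[0,0,0],[0,0,-20],255],
  [[0,0,0],[0,0,-20],255],
  [[0,0,0],[0,0,-8],255],
  [[0,0,0],[0,0,0],255],
])

```text
clock: 24.58
position: [0.7022, -0.2839, 0.1782]
ee_rot: [0.005, 0.046, 0.999, 0.001]
contact_force: [1.1, 0.2, 0.3]
width: -0.0
```

```bash
python3 - <<'E'
from h import *
s,p,r=cur(); print(p,s["qpos"].round(2),s["contact_force"],s["width"])
tips("l2",.011,{"scene":(210,190,330,320,5)})
E
```

```text
[ 0.70217663 -0.28390428  0.17822936] [-0.48  0.57  1.1   0.01  1.47 -1.96] [1.10399739 0.2273173  0.27087557] -9.892852785671063e-06
```

View pics/l2_scene.png

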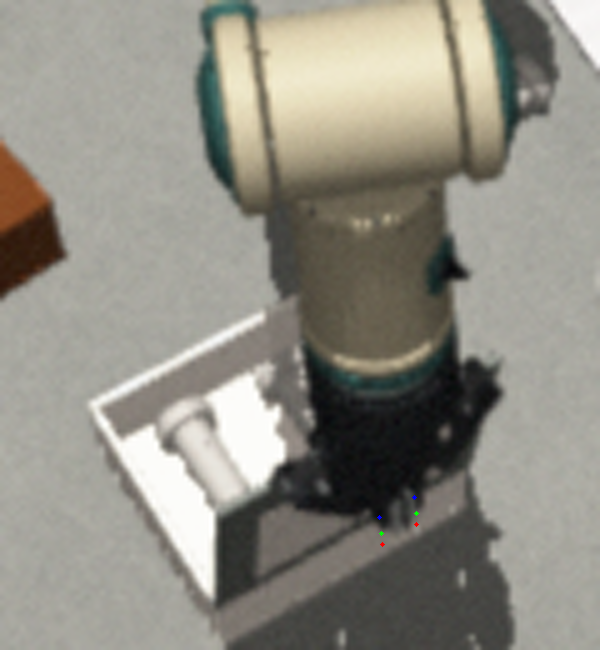

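>>> arm_command([
  [[0,0,0],[-14,1.3,0],255],
  [[0,0,0],[-14,1.3,0],255],
  [[0,0,0],[-14,1.3,0],255],
  [[0,0,0],[-15,1.3,0],255],
  [[0,0,0],[-16,1.4,-2],255],
  [[0,0,0],[-16,1.4,-2],255],
  [[0,0,0],[-16,1.4,-2],255],
  [[0,0,0],[-14,1.3,-7],255],
  [[0,0,0],[-14,1.3,-7],255],
  [[0,0,0],[-14,1.3,-8],255],
  [[0,0,0],[0,0,0],255],
])

```text
clock: 26.0
position: [0.5538, -0.2704, 0.1505]
ee_rot: [0.005, 0.046, 0.999, 0.002]
contact_force: [-0.3, -0.4, 0.0]
width: 0.0
```

```bash
python3 - <<'E'
from h import *
s,p,r=cur(); print(p,s["contact_force"],"box frame",((p-[*B,0])@bx).round(4),((p-[*B,0])@by).round(4))
tips("l3",.011,{"scene":(200,180,330,310,5),"top":(340,50,480,230,4)})
E
```

```text
[ 0.55377151 -0.27037142  0.15045951] [-0.26471329 -0.4179294   0.02166189] box frame 0.0093 -0.0
```

View pics/l3_scene.png

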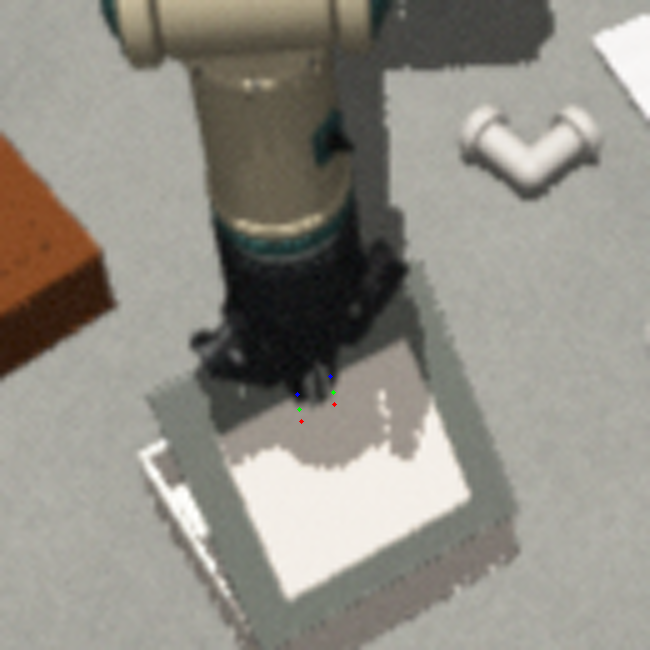

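Working: the lid is now leaning over the box, about half closed. Continue the arc.

>>> arm_command([
  [[0,0,0],[-11,1,-12],255],
  [[0,0,0],[-11,1,-12],255],
  [[0,0,0],[-11,1,-12],255],
  [[0,0,0],[-5,0.5,-11],255],
  [[0,0,0],[-5,0.5,-11],255],
  [[0,0,0],[-5,0.5,-11],255],
  [[0,0,0],[-3,0,-8],255],
  [[0,0,0],[-2,0,-8],255],
  [[0,0,0],[0,0,0],255],
])

```text
clock: 27.22
position: [0.5012, -0.2657, 0.0642]
ee_rot: [0.004, 0.046, 0.999, 0.002]
contact_force: [-0.3, 0.4, 0.3]
width: 0.0001
```

```bash
python3 - <<'E'
from h import *
s,p,r=cur(); print(p,s["contact_force"],"box frame",((p-[*B,0])@bx).round(4),((p-[*B,0])@by).round(4))
tips("l4",.011,{"scene":(200,180,330,310,5)})
E
```

```text
[ 0.50123445 -0.26570746  0.06422482] [-0.33583339  0.4458961   0.29257876] box frame -0.0434 -0.0002
```

View pics/l4_scene.png

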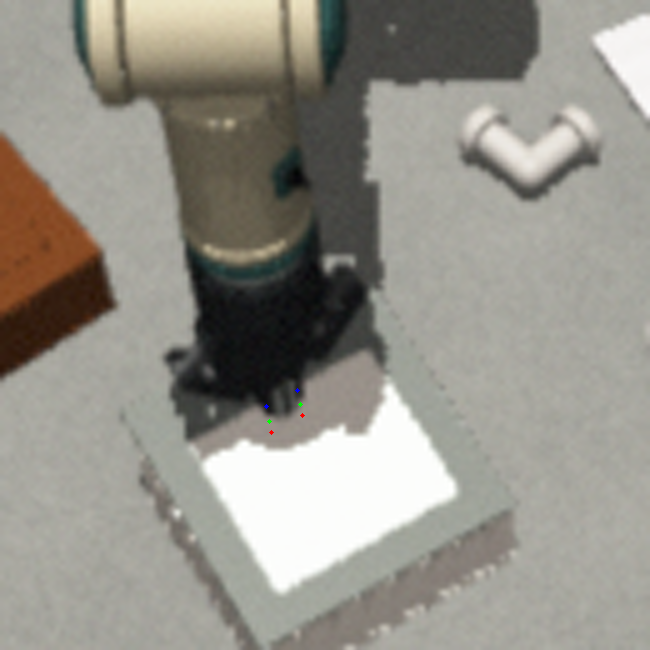

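>>> arm_command([
  [[0,0,0],[0,0,-5],255],
  [[0,0,0],[0,0,-5],255],
  [[0,0,0],[0,0,-4],255],
  [[0,0,0],[0,0,0],255],
])

```text
clock: 27.78
position: [0.5017, -0.2658, 0.0506]
ee_rot: [0.005, 0.046, 0.999, 0.002]
contact_force: [0.2, 1.1, 0.7]
width: 0.0001
```

>>> arm_command([
  [[0,0,0],[0,0,-3],255],
  [[0,0,0],[0,0,-2],255],
  [[0,0,0],[0,0,0],255],
])

```text
clock: 28.15
position: [0.5018, -0.266, 0.0459]
ee_rot: [0.005, 0.046, 0.999, 0.002]
contact_force: [0.3, 0.3, 0.1]
width: -0.0002
```

>>> arm_command([
  [[0,0,0],[0,0,-2],255],
  [[0,0,0],[0,0,-2],255],
  [[0,0,0],[0,0,0],255],
])

```text
clock: 28.52
position: [0.5018, -0.266, 0.0418]
ee_rot: [0.005, 0.046, 0.999, 0.002]
contact_force: [-0.4, -0.9, 0.4]
width: 0.0
```

>>> arm_command([
  [[0,0,0],[0,0,-2],255],
  [[0,0,0],[0,0,-2],255],
  [[0,0,0],[0,0,0],255],
])

```text
clock: 28.9
position: [0.5021, -0.2662, 0.0408]
ee_rot: [0.006, 0.046, 0.999, 0.001]
contact_force: [-3.7, 2.4, 16.6]
width: -0.0003
```

>>> arm_command([
  [[0,0,0],[0,0,4],255],
  [[0,0,0],[0,0,10],255],
  [[0,0,0],[0,0,30],255],
  [[0,0,0],[-20,0,40],255],
  [[0,0,0],[-40,-10,45],255],
  [[0,0,0],[-50,-20,45],255],
  [[0,0,0],[-50,-40,30],255],
  [[0,0,0],[-40,-50,0],255],
  [[0,0,0],[-30,-50,0],255],
  [[0,0,0],[0,-50,0],255],
  [[0,0,0],[0,-40,0],255],
  [[0,0,0],[0,0,0],255],
])

```text
clock: 30.4
position: [0.2836, -0.5208, 0.2327]
ee_rot: [0.005, 0.047, 0.999, 0.001]
contact_force: [0.0, 0.2, -0.3]
width: -0.0001
```

```bash
python3 - <<'E'
from h import *
s,p,r=cur(); print(p,s["qpos"].round(2),s["contact_force"])
S=imaging.get_image("scene");Tm=imaging.get_image("top")
a=crop("s",S,200,180,330,310,5)
cv2.imwrite("pics/z_full.png",S); cv2.imwrite("pics/z_top.png",Tm)
for n,im,(x0,y0,x1,y1,sc) in(("scene",S,(200,220,330,320,6)),("top",Tm,(355,130,455,225,6))):
    c=crop(n,im,x0,y0,x1,y1,sc)
    for an,col in((0,(0,0,255)),(.06,(0,255,0))):
        R=np.array([[np.cos(an),0,np.sin(an)],[0,1,0],[-np.sin(an),0,np.cos(an)]])
        L=np.array([(0,.0885,.006),(0,-.0885,.006),(-.176,-.0885,.006),(-.176,.0885,.006)])@R.T+[.08,0,.0605]
        q=(proj(n,T(*B,byaw,L))-[x0,y0]+.5)*sc-.5
        cv2.polylines(c,[q.astype(np.int32)],True,col,1,cv2.LINE_AA)
    cv2.imwrite(f"pics/z_{n}_z.png",c)
E
```

```text
[ 0.2835511  -0.52078302  0.23270274] [-1.2   0.29  1.42  0.01  1.43 -2.67] [ 0.01489025  0.20194164 -0.33067416]
```

View pics/z_scene_z.png

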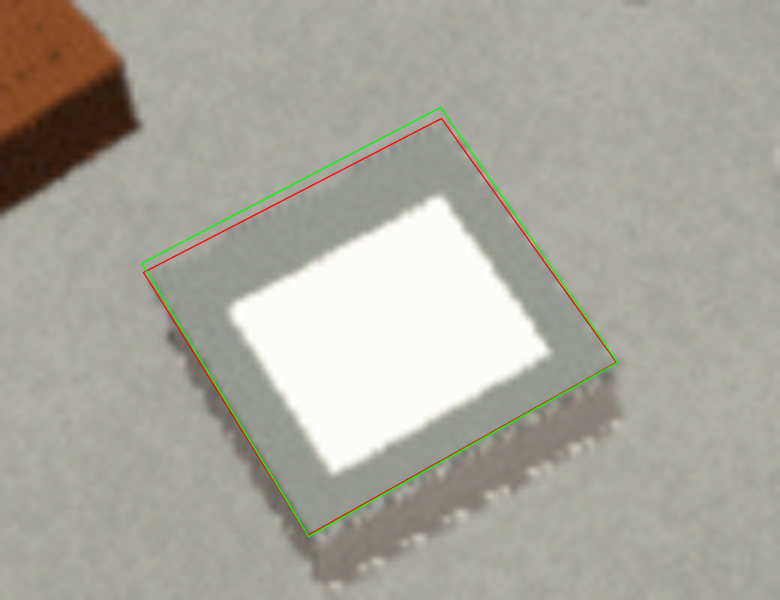

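View pics/z_top_z.png

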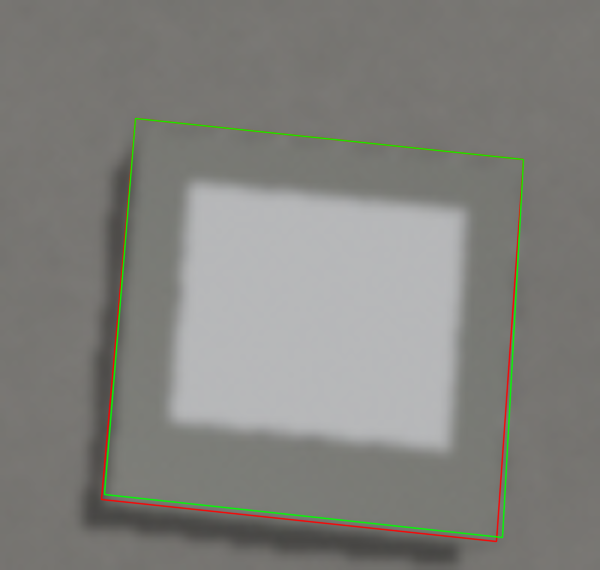

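View pics/z_full.png

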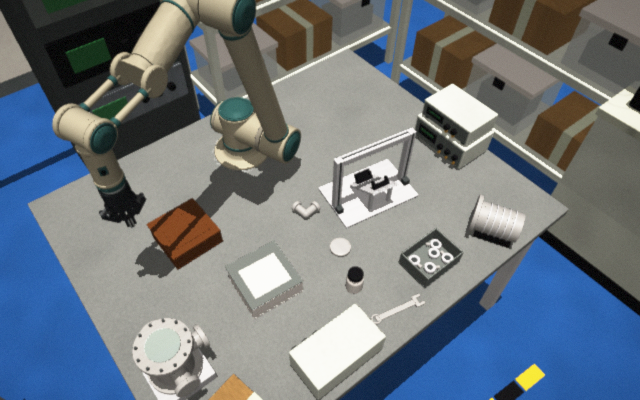

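```bash
python3 - <<'E'
from rig import manip
print(manip.sign_off())
E
```

```text
the job is handed in; nothing more can be done
None
```

The fitting is out of the cradle and lying on the box floor beside the tee, and the lid is shut. I handed the job in at about 30.5 s of the 67 s allowed.

**What I did**
- I gripped the tube square to the slope, lifted it clear of the saddles and backed it out under the crossbar, then levelled it.
- I lowered it in small steps until the force rose. It peaked at about 25 N net, so I eased off to roughly 10 N before opening the fingers.
- I went behind the lid with closed fingers, swung it over and pressed it down until it stopped hard at about 17 N, then moved clear.

**What the last checks showed**
- The picture after release showed the fitting lying in the free side, with the tee still in the box.
- After closing, the lid outline matched the fully shut position in both cameras, to within about 0.02 rad.
- The elbow, the blank flange and the jar are where they were, and the arm is touching nothing.

**What disagreed or came close**
- **Finger tips:** In the images, and by where contact happened, they sat about 25 mm behind the reported TCP. For the depths of the grasp, the set-down and the lid press I went by pictures and force.
- **Camera offset:** The two cameras differed by about 5 mm in x.
- **Box wall contact:** While the fingers opened, the gripper appeared to touch the box's side wall. That pushed the arm about 5 mm sideways with some 13 N, well under the 40 N limit.
- **Last joint:** It ended at -2.67 rad, just inside its -2.7 limit.
- **Closed box:** I could not see inside the box again after the lid came down.

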